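# Deburr the bore of a collar

### The arm

A 7-joint arm with a two-finger parallel gripper is mounted at the origin on the work surface; the furniture and walls round the work are solid. World frame = base frame: x ahead of the robot, y to its left, z up, the work surface at z = 0. Lengths are in m, angles in rad, forces in N, time in s.
With the tool pointing down it reaches from about 0.425 to 0.95 m from the base axis. Payload 4.7 kg.
Tool frame: the origin (TCP) lies between the finger pads; the fingertips stand env.nose_length ahead of it and the grasp point (between the pads) lies 11 mm behind it (env.nose_length is the distance from the TCP to the fingertips, in m); z points along the fingers, y is the direction in which the jaws open and shut (so a half turn about z gives the same grasp; the last joint's range is limited). The gripper opens to 85 mm and grips with 20 to 120 N. Pads are 22 mm wide; open, the fingers measure 114 mm over their backs; the gripper's body (76 mm by 85 mm) begins 54 mm behind the grasp point. The pads swing forward as they close: fully open they stand 13 mm farther back than shut.
Start: joints at [-1.307, 0.469, -0.049, 1.532, 0.024, 1.141, -0.082], TCP at [0.195, 0.646, 0.239] pointing down, gripper open.
Joint ranges: [-2.59, 2.59], [-0.33, 1.99], [-1.39, 1.29], [0.1, 2.45], [-1.04, 4.18], [0.21, 1.99], [-2.66, 2.66]. Speed limits (rad/s): [2.57, 2.57, 3.14, 3.14, 3.14, 3.14, 3.14].

### API

Orientations are given as a unit quaternion [x, y, z, w].
In Python, from station import env, viewer, order gives the robot as it stands. The module is installed in compiled form; this text tells all that it offers.
- The arm moves only by the shell command python3 -m pendant 'ROWS' [FORCE]. ROWS is JSON, a list of rows, each a list of 3 entries, a list of its own where there are three numbers: the shift along the tool's x, y, z in m, then the turn about the tool's z in degrees, then the finger opening in m, from 0 to 0.0854. A call has 1 to 12 rows; each row shifts and turns the pose as measured when the row begins, along the tool's axes as they then stand; what a row does not reach is not made up. A row lasts 1/10 s, in which the tool goes at most 50 mm and 8.59 degrees, less where a joint would pass 70% of its speed; a pose out of reach is approached as far as the arm can. A call with a gripper value outside its range is refused whole. The fingers move at their own pace and stop on an object; FORCE is the grip in N (left out, the last holds). Time passes only in rows, so rows that do not move let the fingers close. It gives the time, the measured TCP pose, the force and the opening at its end, in the units of the state.
- env.get_obs(): the state, without advancing time (a new reading comes with each control period).
- viewer.read_camera(name): name is "scene" or "top" or "wrist"; returns a dict with "pixels" (420x560x3 uint8, red, green, blue), "range_z" (420x560 float32, m along the optical axis (not along the pixel's ray), 0 where there is no reading), "K" (3x3 intrinsics, pixels), "k1" (the pictures are not rectified: a ray, as slopes to the right and down, at radius r is drawn at 1 + k1 r^2 times it, then the intrinsics apply), "R" (3x3) and "t" (3): a world point X has camera coordinates R X + t. Camera axes: x right, y down, z forward; pixel columns grow to the right and rows downward; lengths in m; the calibration is good to about 2 mm. A picture is of the moment at which its call begins.
- order.sign_off(): hands the job in, once; it reports no verdict.
Trained networks look in the newest picture that a camera, given by its name, has taken for a name from the list of things; names that differ only in an ending like _2 or _b are one class to them, and where a whole thing is asked for, a point or a joint stands for the part that bears it (a point fixed in the world has none). Each returns a list of dicts, best first, with "score" (0 to 1); they miss things now and then, are a little off and sometimes report something else, mostly with a low value. They report only what shows in the picture. A call takes as long as a camera call. They do not tell look-alikes from the thing itself.
- viewer.search_frame(target, camera): "xyz" ([x, y, z] in m, in the coordinates of the camera as it stood for that picture, good to about 4 mm: the middle of the surface that is visible of it).
- viewer.landmark_of(target, camera): "xyz" ([x, y, z] in m, in the coordinates of the camera as it stood for that picture, good to about 4 mm: a listed point, or the origin of a listed thing).
The state is a dict: "time_s": time; "q": joint angles; "qvel": joint speeds; "joint_torque": joint torques, N m; "eef_pos": TCP position; "eef_rot": TCP orientation; "ft_force": force on the tool from outside, world axes, zero at the start; "ft_torque": the same for the moment, N m; "finger_gap": finger opening in m.
Only numpy, scipy, OpenCV 4.12 (cv2) and the standard library are available. Lean on these libraries where they do the work, as an engineer would, in place of code of your own. Each camera call takes 0.05 s, during which the arm holds its last target.

### The job

Take the deburring tool out of its wooden block and, holding it upright, run its blade slowly one full circle round the upper edge of the collar's bore from the inside, starting at the side next to the short post on the plate and going counter-clockwise as seen from above until back there. Keep the blade in light, steady contact with the edge the whole way, never pressing hard. Then put the tool back upright and fully down in its block; do not disturb the things around.

Things in the scene. Friction and masses are not known exactly. Their poses are not given: they have to be found in the camera images.
- deburring_tool: Hand deburring tool, 165 g, upright in the block's hole. Origin on its axis at the blade's tip, z up to the handle. 107 mm long: blade 0 to 19 mm, thin shank to 40, cone ferrule 40 to 50 (16 to 23 mm diameter), round shoulder 33 mm diameter 50 to 53, black square handle 24 x 24 mm (sides along the tool's x and y) 53 to 103, cap to 107.
- tool_grip (a point): Middle of the tool's square handle, on the axis, 78 mm above the tool's tip and 69 mm above the middle of the blade; axes as the tool's.
- blade_mid (a point): Middle of the tool's blade, on the blade's axis. The blade is round with fine flutes, 10 mm diameter, its straight part 15 mm long (7.5 mm up and down from here), so any side of it may do the work. Its sprung shank lets it yield sideways in every direction, about 3.5 N per mm at the blade when the handle is held still.
- holder: Fixed wooden block, 70 x 70 x 62 mm tall, origin at the centre of its underside, with one round hole 27 mm diameter and 56 mm deep in the middle of its top. The tool's ferrule sits in the hole with its shoulder resting on the block's top.
- holder_mouth (a point): Centre of the hole's mouth on the block's top face, 62 mm above the block's underside. With the tool fully home, the middle of its handle is 28 mm above this point.
- fixture: Fixed dark steel plate, 122 mm (x) by 150 mm (y, from -61 to +89 mm) by 14 mm thick, origin at table height, z up. An aluminium collar is held fast on it, and a short round steel post, 20 mm diameter, 26 mm tall, stands on it at +74 mm along the plate's own y.
- bore_nominal (a point): Fixed to the plate, 60 mm above its origin, at the height of the collar's upper edge. Collar: a thick ring, outer diameter 96 mm, bore 70 mm, 46 mm tall, open at the top. It was put down by hand: its true centre is up to 6 mm off this point along the plate's x and up to 6 mm along its y, and this is not measured.
- bolt_tin: Open grey tin with bolts, 69 mm diameter, 76 mm tall, a bystander; origin at the centre of its underside.
- screw_box_2: Small cardboard box, 62 x 102 x 50 mm, a bystander; origin at the centre of its underside.
- tape_measure: Yellow tape measure, 37 x 84 x 64 mm, a bystander; origin at the centre of its underside.
There are look-alikes about, which are no part of the job. Of the things like the deburring_tool, leave any that is yellow; of the rest the smaller one is meant.

How it is judged:
On the way, in this order (a step that is already met when the one before it is completed fails the run):
1. the blade bears on the bore's upper edge (over 1 N, middle of the blade within 7 mm of the edge's height) at the side next to the post (contact force between deburring_tool and fixture above 1 N and z of blade_mid in the frame of fixture between 0.053 and 0.067 m and x of blade_mid in the frame of fixture between -0.009 and 0.009 m and y of blade_mid in the frame of fixture between 0.01 and 0.04 m), for 0.15 s.
2. the blade bears on the bore's upper edge (over 1 N, middle of the blade within 7 mm of the edge's height) an eighth of the way round (counter-clockwise from above) (contact force between deburring_tool and fixture above 1 N and z of blade_mid in the frame of fixture between 0.053 and 0.067 m and x of blade_mid in the frame of fixture between -0.04 and -0.01 m and y of blade_mid in the frame of fixture between 0.01 and 0.04 m), for 0.15 s.
3. the blade bears on the bore's upper edge (over 1 N, middle of the blade within 7 mm of the edge's height) a quarter of the way (contact force between deburring_tool and fixture above 1 N and z of blade_mid in the frame of fixture between 0.053 and 0.067 m and x of blade_mid in the frame of fixture between -0.04 and -0.01 m and y of blade_mid in the frame of fixture between -0.009 and 0.009 m), for 0.15 s.
4. the blade bears on the bore's upper edge (over 1 N, middle of the blade within 7 mm of the edge's height) three eighths of the way (contact force between deburring_tool and fixture above 1 N and z of blade_mid in the frame of fixture between 0.053 and 0.067 m and x of blade_mid in the frame of fixture between -0.04 and -0.01 m and y of blade_mid in the frame of fixture between -0.04 and -0.01 m), for 0.15 s.
5. the blade bears on the bore's upper edge (over 1 N, middle of the blade within 7 mm of the edge's height) half-way, opposite the post (contact force between deburring_tool and fixture above 1 N and z of blade_mid in the frame of fixture between 0.053 and 0.067 m and x of blade_mid in the frame of fixture between -0.009 and 0.009 m and y of blade_mid in the frame of fixture between -0.04 and -0.01 m), for 0.15 s.
6. the blade bears on the bore's upper edge (over 1 N, middle of the blade within 7 mm of the edge's height) five eighths of the way (contact force between deburring_tool and fixture above 1 N and z of blade_mid in the frame of fixture between 0.053 and 0.067 m and x of blade_mid in the frame of fixture between 0.01 and 0.04 m and y of blade_mid in the frame of fixture between -0.04 and -0.01 m), for 0.15 s.
7. the blade bears on the bore's upper edge (over 1 N, middle of the blade within 7 mm of the edge's height) three quarters of the way (contact force between deburring_tool and fixture above 1 N and z of blade_mid in the frame of fixture between 0.053 and 0.067 m and x of blade_mid in the frame of fixture between 0.01 and 0.04 m and y of blade_mid in the frame of fixture between -0.009 and 0.009 m), for 0.15 s.
8. the blade bears on the bore's upper edge (over 1 N, middle of the blade within 7 mm of the edge's height) seven eighths of the way (contact force between deburring_tool and fixture above 1 N and z of blade_mid in the frame of fixture between 0.053 and 0.067 m and x of blade_mid in the frame of fixture between 0.01 and 0.04 m and y of blade_mid in the frame of fixture between 0.01 and 0.04 m), for 0.15 s.
9. the blade bears on the bore's upper edge (over 1 N, middle of the blade within 7 mm of the edge's height) back at the side next to the post (all of step 1), for 0.15 s.
At the end, for the whole second after the job is handed in: The tool stands in its block again: upright within 5 degrees, its handle's middle within 5 mm of the hole's axis and 24 to 32 mm above the block's top (shoulder down on the block, within 4 mm), at rest (horizontal distance between tool_grip and holder_mouth below 0.005 m and z of tool_grip in the frame of holder_mouth between 0.024 and 0.032 m and angle between deburring_tool's own z axis and vertical below 0.09 rad and linear speed of deburring_tool below 0.02 m/s); the robot touches nothing.
It fails at once if the tool is pressed on the collar or plate with more than 12 N (contact force between deburring_tool and fixture above 12 N).
It fails at once if the bolt tin is moved by more than 20 mm (distance of bolt_tin from where it was at the start of the episode above 0.02 m).
It fails at once if the screw box is moved by more than 20 mm (distance of screw_box_2 from where it was at the start of the episode above 0.02 m).
It fails at once if the tape measure is moved by more than 20 mm (distance of tape_measure from where it was at the start of the episode above 0.02 m).
It also fails if it takes over 72 s, if anything falls off the work surface, if the arm or the gripper's body presses on something with over 40 N, if the wrist force passes 120 N, or if a joint passes its speed limit or range.

## Working session

There is one attempt and no reset: what is moved stays moved. The work goes in short steps, Python scripts to look and compute and a shell command to move; the robot and the scene stay as the last step left them, time stands still between calls to the robot, and variables do not carry over. Pictures are saved under pics/ and viewed, and the job is handed in when it is done.

```bash
mkdir -p pics; cat > h.py <<'E'
import numpy as np, cv2
from station import env, viewer, order
def snap(n,f):
    c=viewer.read_camera(n); cv2.imwrite('pics/'+f,cv2.cvtColor(c['pixels'],cv2.COLOR_RGB2BGR)); return c
def w(c,p): return np.array(c['R']).T@(np.array(p)-np.array(c['t']))
def pix(c,X):
    p=np.array(c['R'])@np.array(X)+np.array(c['t']); s=p[:2]/p[2]; s=s*(1+c['k1']*(s@s)); K=np.array(c['K']); return (K[:2,:2]@s+K[:2,2]).round(0)
E
python3 - <<'E'
from h import *
print({k:np.round(v,3) for k,v in env.get_obs().items()}, env.nose_length)
for n in ['scene','top','wrist']:
    c=snap(n,n+'0.png'); print(n,np.round(c['K'],1).tolist(),c['k1'],(-c['R'].T@c['t']).round(3))
    np.savez(n+'0.npz',**c)
    for t in ['deburring_tool','tool_grip','holder_mouth','fixture','bore_nominal','bolt_tin','screw_box_2','tape_measure']:
        for d in viewer.landmark_of(t,n)[:4]:
            X=w(c,d['xyz']); print(' ',t,round(d['score'],2),X.round(3),pix(c,X))
print(env.get_obs()['time_s'])
E
```

```text
{'time_s': np.float64(0.0), 'q': array([-1.307,  0.469, -0.049,  1.534,  0.024,  1.141, -0.082]), 'qvel': array([-0.   , -0.   ,  0.   ,  0.002, -0.   , -0.001,  0.   ]), 'joint_torque': array([ 0.0000e+00, -5.1031e+01, -4.7000e-02, -2.3772e+01,  1.1000e-02,
        7.0000e-03,  0.0000e+00]), 'eef_pos': array([0.195, 0.646, 0.238]), 'eef_rot': array([ 0.146,  0.989, -0.001, -0.   ]), 'ft_force': array([-0.324, -0.718, -1.425]), 'ft_torque': array([0.064, 0.041, 0.002]), 'finger_gap': np.float64(0.086)} 0.008
scene [[536.7, 0.0, 274.3], [0.0, 536.7, 201.9], [0.0, 0.0, 1.0]] 0.05893654037747891 [-0.209 -0.292  0.997]
  deburring_tool 0.76 [0.424 0.345 0.014] [159. 199.]
  deburring_tool 0.65 [ 0.321  0.29  -0.001] [154. 242.]
  deburring_tool 0.54 [ 0.521  0.338 -0.001] [184. 178.]
  tool_grip 0.73 [0.421 0.343 0.09 ] [153. 179.]
  tool_grip 0.71 [0.519 0.337 0.077] [179. 157.]
  tool_grip 0.6 [0.318 0.284 0.113] [146. 212.]
  holder_mouth 0.74 [0.422 0.345 0.061] [155. 187.]
  fixture 0.65 [ 0.568 -0.099 -0.003] [351. 224.]
  fixture 0.63 [ 0.608  0.235 -0.001] [236. 168.]
  bore_nomi
[... 296 characters left out ...]
0.058 1.055]
  deburring_tool 0.82 [ 0.321  0.286 -0.004] [176. 279.]
  deburring_tool 0.8 [ 0.518  0.344 -0.002] [156. 193.]
  tool_grip 0.8 [0.426 0.344 0.089] [142. 229.]
  tool_grip 0.63 [0.322 0.286 0.112] [164. 280.]
  tool_grip 0.48 [0.521 0.341 0.077] [148. 186.]
  holder_mouth 0.94 [0.425 0.344 0.065] [145. 231.]
  fixture 0.56 [ 0.569 -0.095  0.001] [343. 177.]
  bore_nominal 0.75 [ 0.568 -0.098  0.059] [348. 172.]
  bolt_tin 0.94 [ 0.557 -0.262  0.001] [414. 184.]
  screw_box_2 0.69 [ 0.432 -0.19   0.003] [384. 236.]
  tape_measure 0.82 [ 0.603  0.24  -0.001] [201. 159.]
wrist [[368.4, 0.0, 284.0], [0.0, 368.4, 200.6], [0.0, 0.0, 1.0]] 0.020252567203023007 [0.119 0.669 0.375]
1.35
```

View pics/scene0.png

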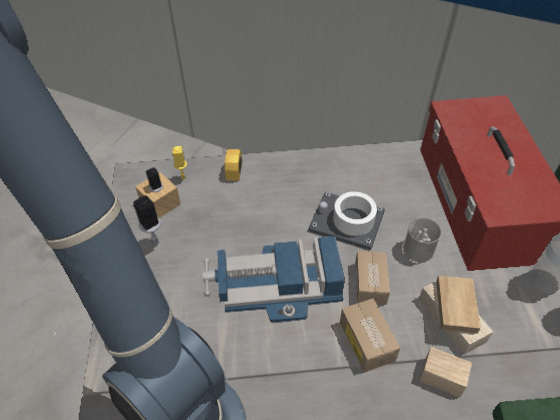

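View pics/top0.png

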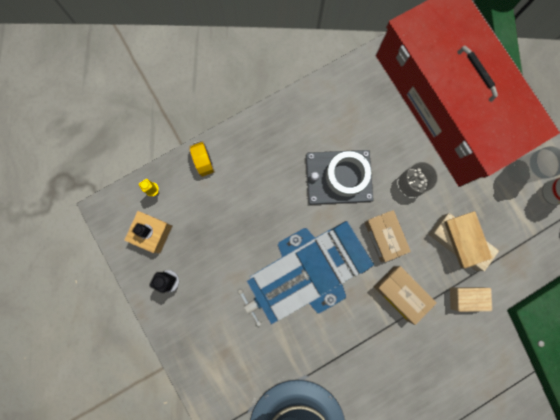

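```bash
python3 - <<'E'
import cv2
a=cv2.imread('pics/scene0.png')[120:300,100:260]; b=cv2.imread('pics/top0.png')[130:310,100:260]
cv2.imwrite('pics/crop1.png',cv2.resize(cv2.hconcat([a,b]),None,fx=2.5,fy=2.5,interpolation=cv2.INTER_CUBIC))
a=cv2.imread('pics/scene0.png')[150:270,280:440]; b=cv2.imread('pics/top0.png')[110:230,280:440]
cv2.imwrite('pics/crop2.png',cv2.resize(cv2.hconcat([a,b]),None,fx=2.5,fy=2.5,interpolation=cv2.INTER_CUBIC))
E
```

```text
(no output)
```

View pics/crop1.png

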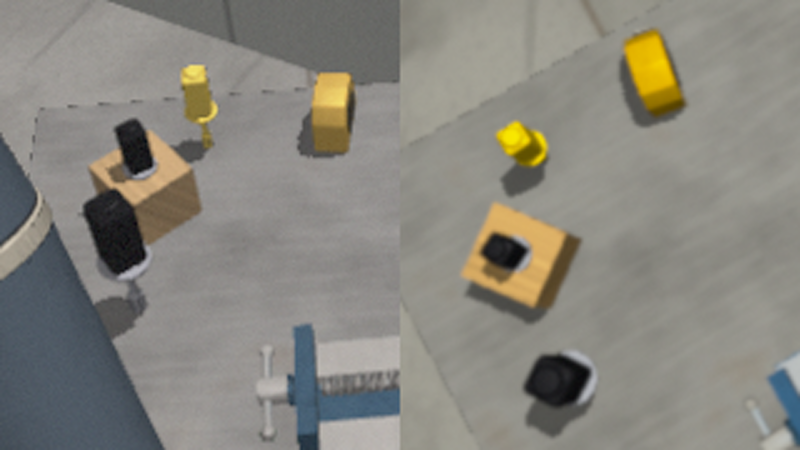

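View pics/crop2.png

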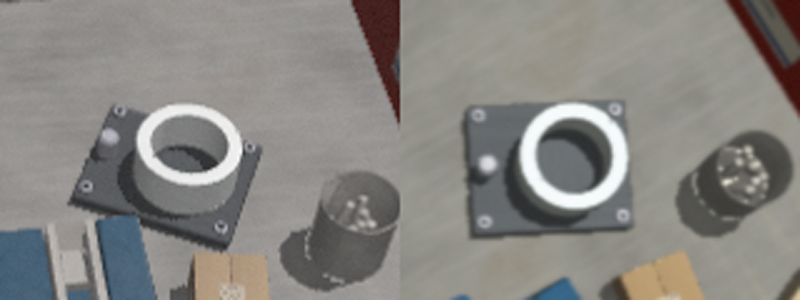

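Candidates: yellow tool on the table (scene 179,157), which is excluded. Large black tool standing on the table (scene 148,213), which is excluded as the bigger one. Small black tool in the wooden block (scene 154,180; top 142,230), which is the one I want. Crop 1 confirms this. Next I measure the collar, the post and the handle from depth.

```bash
cat >> h.py <<'E'
def cloud(c):
    K=np.array(c['K']);h,wd=c['range_z'].shape
    u,v=np.meshgrid(np.arange(wd),np.arange(h)); d=np.stack([(u-K[0,2])/K[0,0],(v-K[1,2])/K[1,1]],-1)
    s=d.copy()
    for _ in range(10): s=d/(1+c['k1']*(s**2).sum(-1,keepdims=True))
    z=c['range_z']; P=np.concatenate([s*z[...,None],z[...,None]],-1)
    return (P-np.array(c['t']))@np.array(c['R'])
def circ(p):
    A=np.c_[2*p,np.ones(len(p))]; s=np.linalg.lstsq(A,(p**2).sum(1),rcond=None)[0]; return s[:2],np.sqrt(s[2]+s[:2]@s[:2])
def pixray(c,uv,z):
    K=np.array(c['K']);d=np.array([(uv[0]-K[0,2])/K[0,0],(uv[1]-K[1,2])/K[1,1]]);s=d.copy()
    for _ in range(10): s=d/(1+c['k1']*(s@s))
    R=np.array(c['R']);o=-R.T@np.array(c['t']);r=R.T@np.array([s[0],s[1],1]); return o+r*(z-o[2])/r[2]
E
python3 - <<'E'
from h import *
from scipy.optimize import least_squares
for n in ['scene','top']:
    c=dict(np.load(n+'0.npz')); X=cloud(c); px=c['pixels'].astype(int)
    m=(abs(X[...,0]-.568)<.09)&(abs(X[...,1]+.1)<.11)&(abs(X[...,2]-.06)<.008)&(px.min(-1)>200)
    m&=(abs(X[...,1]+.1)<.07)
    p=X[m]; print(n,len(p),p.mean(0).round(4),p[:,2].std().round(4))
    # outer/inner fit: midline annulus
    def f(q):
        r=np.hypot(p[:,0]-q[0],p[:,1]-q[1]); return np.maximum(0,r-.048)+np.maximum(0,.035-r)
    s=least_squares(f,p[:,:2].mean(0)); r=np.hypot(*(p[:,:2]-s.x).T); print(' center',s.x.round(4),s.cost, r.min().round(4),r.max().round(4))
    m=(np.hypot(X[...,0]-.568,X[...,1]+.1)<.11)&(abs(X[...,2]-.040)<.005)&(X[...,1]>-.04)
    print(' post',m.sum(),X[m].mean(0).round(4), 'px',np.argwhere(m).mean(0).round(0))
    m=(np.hypot(X[...,0]-.568,X[...,1]+.1)<.115)&(abs(X[...,2]-.014)<.006)&(px.max(-1)<110)
    pl=X[m]; rect=cv2.minAreaRect((pl[:,:2]*1000).astype(np.float32)); print(' plate',m.sum(),rect,cv2.boxPoints(rect).round(0).tolist())
    m=(np.hypot(X[...,0]-.424,X[...,1]-.344)<.03)&(X[...,2]>.1)
    print(' handletop',m.sum(),X[m].mean(0).round(4),X[m].max(0)-X[m].min(0))
    m=(np.hypot(X[...,0]-.424,X[...,1]-.344)<.06)&(abs(X[...,2]-.062)<.006)&(px[...,0]>150)
    pl=X[m]; rect=cv2.minAreaRect((pl[:,:2]*1000).astype(np.float32)); print(' block',m.sum(),rect)
E
```

```text
scene 453 [ 0.5667 -0.1028  0.0597] 0.0019
 center [ 0.5678 -0.1014] 4.92663540228901e-06 0.0335 0.0499
 post 45 [ 0.5614 -0.0268  0.0384] px [204. 323.]
 plate 1356 ((564.5941772460938, -85.93670654296875), (124.73474884033203, 149.9412078857422), 4.168161392211914) [[497.0, -16.0], [508.0, -165.0], [632.0, -156.0], [621.0, -7.0]]
 handletop 121 [0.4198 0.3396 0.1118] [0.0285573  0.02909179 0.02194932]
 block 426 ((424.64825439453125, 343.8907165527344), (75.4614028930664, 71.49371337890625), 68.89714813232422)
top 600 [ 0.5685 -0.0997  0.0598] 0.0018
 center [ 0.5683 -0.0994] 0.0 0.035 0.0477
 post 55 [ 0.5621 -0.0234  0.0391] px [176. 314.]
 plate 1328 ((542.014404296875, -84.05645751953125), (168.92774963378906, 148.3038787841797), 4.371133804321289) [[452.0, -17.0], [463.0, -164.0], [632.0, -152.0], [621.0, -4.0]]
 handletop 151 [0.4231 0.3423 0.1145] [0.02733977 0.0284212  0.02215213]
 block 763 ((423.5422058105469, 344.95599365234375), (72.19611358642578, 70.33299255371094), 68.70654296875)
```

```bash
cat >> h.py <<'E'
from scipy.spatial.transform import Rotation as Ro
def yaw():
    R=Ro.from_quat(env.get_obs()['eef_rot']).as_matrix(); return np.degrees(np.arctan2(R[1,0],R[0,0])),R
def to(T):
    o=env.get_obs(); y,R=yaw(); print('t',round(float(o['time_s']),2),'pos',o['eef_pos'].round(4),'xyaw',y.round(2),'zax',R[:,2].round(4),'F',o['ft_force'].round(2),'gap',round(float(o['finger_gap']),4)); print('shift mm',(R.T@(np.array(T)-o['eef_pos'])*1000).round(1))
E
python3 -m pendant '[[[-0.038,-0.028,0],0,0.085],[[-0.038,-0.028,0],0,0.085],[[-0.038,-0.028,0],0,0.085],[[-0.038,-0.028,0],0,0.085],[[-0.038,-0.028,0],0,0.085],[[-0.038,-0.028,0],0,0.085],[[-0.038,-0.028,0],0,0.085],[[0,0,0],0,0.085]]' 20
python3 -c "
from h import *
to([.424,.344,.22])"
```

```text
time_s: 2.15
eef_pos: [0.399, 0.3744, 0.2381]
eef_rot: [0.143, 0.99, 0.002, -0.0]
ft_force: [0.4, -0.6, 0.2]
finger_gap: 0.0849
t 2.15 pos [0.399  0.3744 0.2381] xyaw 163.51 zax [ 2.0e-04  3.2e-03 -1.0e+00] F [ 0.38 -0.6   0.2 ] gap 0.0849
shift mm [-32.7 -22.1  18. ]
```

```bash
python3 -m pendant '[[[-0.033,-0.022,0.008],0,0.085],[[0,0,0],0,0.085]]'
python3 - <<'E'
from h import *
c=snap('wrist','w1.png'); np.savez('w1.npz',**c); to([.424,.344,.22]); print((-c['R'].T@c['t']).round(3))
for t in ['tool_grip','holder_mouth','deburring_tool']:
    for d in viewer.landmark_of(t,'wrist')[:4]:
        X=w(c,d['xyz']); print(' ',t,round(d['score'],2),X.round(4),pix(c,X))
X=cloud(c)
m=(np.hypot(X[...,0]-.424,X[...,1]-.344)<.03)&(abs(X[...,2]-.118)<.006)
print(m.sum(),X[m].mean(0).round(4),cv2.minAreaRect((X[m][:,:2]*1000).astype(np.float32)))
m=(np.hypot(X[...,0]-.424,X[...,1]-.344)<.055)&(abs(X[...,2]-.062)<.004)
print(m.sum(),cv2.minAreaRect((X[m][:,:2]*1000).astype(np.float32)))
E
```

```text
time_s: 2.35
eef_pos: [0.4263, 0.3421, 0.2305]
eef_rot: [0.145, 0.989, 0.002, 0.001]
ft_force: [-0.6, 0.0, 0.8]
finger_gap: 0.0849
t 2.4 pos [0.4238 0.3461 0.2311] xyaw 163.63 zax [ 6.0e-04  7.9e-03 -1.0e+00] F [-0.42  0.46  0.28] gap 0.0852
shift mm [-0.8 -2.1 11.1]
[0.35  0.364 0.366]
  tool_grip 0.72 [0.5172 0.3399 0.0818] [311. 281.]
  tool_grip 0.65 [0.319  0.2896 0.1116] [158.  66.]
  tool_grip 0.6 [0.4278 0.3441 0.092 ] [286. 189.]
  deburring_tool 0.93 [0.4282 0.3447 0.0131] [286. 166.]
  deburring_tool 0.9 [ 0.3208  0.2843 -0.0005] [192.  74.]
  deburring_tool 0.87 [ 5.216e-01  3.393e-01 -5.000e-04] [306. 245.]
1008 [0.4232 0.3434 0.1171] ((424.564453125, 343.1319274902344), (23.832271575927734, 23.890300750732422), 59.06454849243164)
5172 ((424.952880859375, 343.26226806640625), (70.90740966796875, 70.43756866455078), 68.74092102050781)
```

View pics/w1.png

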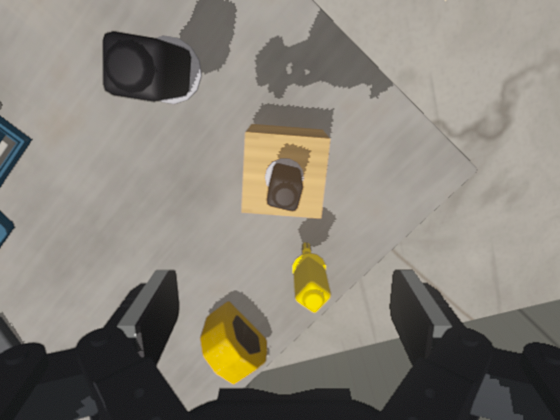

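```bash
python3 - <<'E'
from h import *
c=dict(np.load('w1.npz')); X=cloud(c)
r=np.hypot(X[...,0]-.4245,X[...,1]-.3433)<.022
for lo,hi in [(.068,.109),(.075,.105),(.109,.1165),(.1175,.122),(.106,.125)]:
    m=r&(X[...,2]>lo)&(X[...,2]<hi); p=X[m]
    if len(p)>5: print(lo,hi,len(p),p.mean(0).round(4),cv2.minAreaRect((p[:,:2]*1000).astype(np.float32)))
m=r&(X[...,2]>.075)&(X[...,2]<.106);p=X[m]
A=p[:,:2]; q=A-A.mean(0); u,s,v=np.linalg.svd(q,full_matrices=False); print('side dir',np.degrees(np.arctan2(v[0,1],v[0,0])),s/np.sqrt(len(q)))
cv2.imwrite('pics/w1c.png',cv2.resize(cv2.cvtColor(c['pixels'],cv2.COLOR_RGB2BGR)[110:240,220:350],None,fx=4.5,fy=4.5,interpolation=cv2.INTER_CUBIC))
# project candidate yaws
E
```

```text
0.068 0.109 368 [0.4145 0.3467 0.0907] ((416.27178955078125, 342.5173645019531), (13.52010440826416, 29.11450958251953), 7.2409820556640625)
0.075 0.105 284 [0.4145 0.3468 0.0906] ((416.27178955078125, 342.5173645019531), (13.52010440826416, 29.11450958251953), 7.2409820556640625)
0.109 0.1165 532 [0.4219 0.3439 0.1144] ((424.51922607421875, 343.0706787109375), (23.987951278686523, 23.936254501342773), 59.65239334106445)
0.1175 0.122 451 [0.424  0.3432 0.1196] ((424.376953125, 342.9900817871094), (17.27887535095215, 17.403419494628906), 56.148799896240234)
0.106 0.125 1091 [0.4226 0.3436 0.1165] ((424.4605407714844, 343.1526184082031), (24.040714263916016, 24.086336135864258), 58.99888610839844)
side dir 74.9906342921552 [0.00724703 0.00299043]
```

View pics/w1c.png

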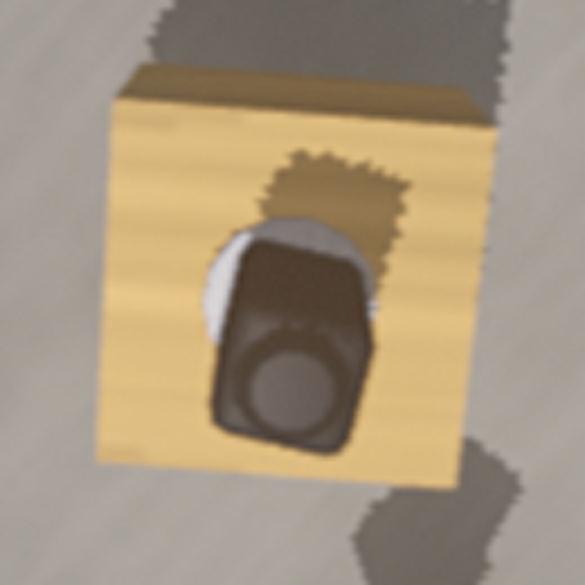

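```bash
python3 -m pendant '[[[0,0,0],7.2,0.05],[[0,0,0],7.1,0.05],[[0,0,0],0,0.05],[[0,0,0],0,0.05]]' 80
python3 -c "
from h import *
to([.4245,.3431,.14])"
```

```text
time_s: 2.95
eef_pos: [0.4184, 0.3537, 0.2316]
eef_rot: [0.26, 0.966, 0.005, -0.002]
ft_force: [-0.7, -0.4, -0.1]
finger_gap: 0.0499
t 2.95 pos [0.4184 0.3537 0.2316] xyaw 149.87 zax [-4.000e-04  1.030e-02 -9.999e-01] F [-0.68 -0.42 -0.09] gap 0.0499
shift mm [-11.1  -6.9  91.5]
```

```bash
python3 -m pendant '[[[0,0,0],0,0.05],[[0,0,0],0,0.05]]'
python3 -c "
from h import *
to([.4245,.3431,.14])"
python3 -m pendant '[[[-0.011,-0.007,0.025],0,0.05],[[0,0,0.025],0,0.05],[[0,0,0],0,0.05]]'
python3 -c "
from h import *
to([.4245,.3431,.14])"
```

```text
time_s: 3.15
eef_pos: [0.4176, 0.3547, 0.2316]
eef_rot: [0.257, 0.966, 0.005, -0.002]
ft_force: [-0.4, -0.7, -0.4]
finger_gap: 0.0499
t 3.15 pos [0.4176 0.3547 0.2316] xyaw 150.17 zax [-6.000e-04  1.060e-02 -9.999e-01] F [-0.4  -0.69 -0.39] gap 0.0499
shift mm [-12.3  -7.5  91.5]
time_s: 3.45
eef_pos: [0.4243, 0.3447, 0.1815]
eef_rot: [0.255, 0.967, 0.007, -0.001]
ft_force: [-0.1, -0.5, 0.0]
finger_gap: 0.0499
t 3.45 pos [0.4243 0.3447 0.1815] xyaw 150.4 zax [ 0.0017  0.0133 -0.9999] F [-0.12 -0.53  0.01] gap 0.0499
shift mm [-1.2 -1.8 41.5]
```

```bash
python3 -m pendant '[[[-0.001,-0.002,0.015],1,0.05],[[0,0,0.015],0,0.05],[[0,0,0],0,0.05]]'
python3 -c "
from h import *
to([.4245,.3431,.079])"
```

```text
time_s: 3.75
eef_pos: [0.4254, 0.3439, 0.1533]
eef_rot: [0.263, 0.965, 0.008, -0.0]
ft_force: [-0.8, -0.6, -0.3]
finger_gap: 0.0499
t 3.75 pos [0.4254 0.3439 0.1533] xyaw 149.46 zax [ 0.0038  0.0155 -0.9999] F [-0.79 -0.56 -0.34] gap 0.0499
shift mm [ 0.1 -2.3 74.3]
```

```bash
python3 -m pendant '[[[0,-0.002,0.02],0,0.05],[[0,0,0.02],0,0.05],[[0,0,0.02],0,0.05],[[0,0,0],0,0.05]]'
python3 -c "
from h import *
to([.4245,.3431,.079])"
```

```text
time_s: 4.15
eef_pos: [0.4281, 0.3466, 0.0981]
eef_rot: [0.262, 0.965, 0.012, 0.002]
ft_force: [0.9, -0.9, 0.2]
finger_gap: 0.0499
t 4.15 pos [0.4281 0.3466 0.0981] xyaw 149.58 zax [ 0.0109  0.0227 -0.9997] F [ 0.9  -0.86  0.17] gap 0.0499
shift mm [ 1.3 -5.3 19. ]
```

```bash
python3 -m pendant '[[[0.001,-0.005,0.006],0,0.05],[[0,0,0.006],0,0.05],[[0,0,0.006],0,0.05],[[0,0,0],0,0.05]]'
python3 -c "
from h import *
to([.4245,.3431,.079])"
```

```text
time_s: 4.55
eef_pos: [0.4269, 0.3451, 0.0833]
eef_rot: [0.262, 0.965, 0.016, 0.004]
ft_force: [-0.3, 0.3, -0.8]
finger_gap: 0.0501
t 4.55 pos [0.4269 0.3451 0.0833] xyaw 149.61 zax [ 0.0161  0.0278 -0.9995] F [-0.26  0.34 -0.76] gap 0.0501
shift mm [ 1.1 -3.1  4.2]
```

```bash
python3 -m pendant '[[[0.001,-0.003,-0.006],0,0.05],[[0,0,-0.006],0,0.05],[[0,0,-0.006],0,0.05],[[0,0,-0.006],0,0.05],[[0,0,-0.006],0,0.05],[[0,0,-0.006],0,0.05],[[0,0,0],0,0.05]]'
python3 -c "
from h import *
to([.4245,.3431,.079])"
python3 -m pendant '[[[0,0,0.034],0,0.05],[[0,0,0],0,0.05]]'
python3 -c "
from h import *
to([.4245,.3431,.079])"
```

```text
time_s: 5.25
eef_pos: [0.4248, 0.3427, 0.1246]
eef_rot: [0.262, 0.965, 0.017, 0.005]
ft_force: [0.3, 0.4, 0.5]
finger_gap: 0.0499
t 5.25 pos [0.4248 0.3427 0.1246] xyaw 149.61 zax [ 0.0191  0.0307 -0.9993] F [0.31 0.37 0.52] gap 0.0499
shift mm [ 0.5 -1.4 45.6]
time_s: 5.45
eef_pos: [0.426, 0.3443, 0.0912]
eef_rot: [0.262, 0.965, 0.018, 0.006]
ft_force: [-0.0, -0.7, -0.1]
finger_gap: 0.0501
t 5.45 pos [0.426  0.3443 0.0912] xyaw 149.61 zax [ 0.021   0.0326 -0.9992] F [-0.02 -0.7  -0.12] gap 0.0501
shift mm [ 0.7 -2.3 12.1]
```

```bash
cat > q.py <<'E'
from h import *
o=env.get_obs();y,R=yaw();print('q',o['q'].round(4),'qv',o['qvel'].round(4),'p',(o['eef_pos']*1000).round(1),'z',(R[:2,2]*1000).round(1),'tau',o['joint_torque'].round(1)[[1,3,5]])
E
python3 q.py; python3 -m pendant '[[[0,0,0],0,0.05]]' >/dev/null; python3 q.py;python3 -m pendant '[[[0.001,-0.002,0.006],0,0.05]]' >/dev/null; python3 q.py;python3 -m pendant '[[[0,0,0],0,0.05]]' >/dev/null; python3 q.py;python3 -m pendant '[[[0,0,0],0,0.05]]' >/dev/null; python3 q.py
```

```text
q [-0.8223  0.4275  0.0893  2.0052 -0.0751  0.6743  0.3566] qv [ 0.0009 -0.0855  0.0106 -0.0804  0.0065  0.0217 -0.0047] p [426.  344.3  91.2] z [21.  32.6] tau [-42.1 -18.7  -0.6]
q [-0.8223  0.4272  0.0895  2.004  -0.075   0.6753  0.3565] qv [-0.0006  0.0239 -0.0022  0.0299 -0.0013  0.0099  0.0014] p [426.4 344.6  91.7] z [21.3 32.9] tau [-41.  -16.4  -0.1]
q [-0.8221  0.4327  0.0883  2.0112 -0.0763  0.6606  0.3569] qv [ 0.0023  0.0638 -0.0144  0.0859 -0.0136 -0.1574  0.0042] p [425.3 344.1  86.6] z [22.8 34.2] tau [-42.1 -17.    0.1]
q [-0.8221  0.4325  0.0883  2.0119 -0.0762  0.661   0.3569] qv [-0.0009 -0.0188  0.0018 -0.0235  0.0029  0.0075 -0.0021] p [424.9 343.7  86.5] z [22.1 33.6] tau [-41.9 -17.2  -0.2]
q [-0.8222  0.4317  0.0884  2.0115 -0.0762  0.6612  0.3569] qv [-0.0008 -0.0043 -0.0003  0.0049 -0.0012  0.0051 -0.0002] p [425.1 344.   87. ] z [22.9 34.3] tau [-41.7 -16.8  -0.1]
```

```bash
python3 -m pendant '[[[0,-0.001,0.008],0,0.05],[[0,0,0],0,0.05]]'>/dev/null
python3 -c "
from h import *
to([.4245,.3431,.079])"
python3 -m pendant '[[[0,0,0],0,0.0],[[0,0,0],0,0.0],[[0,0,0],0,0.0],[[0,0,0],0,0.0]]' 80
python3 -c "
from h import *
to([.4245,.3431,.079])"; python3 q.py
```

```text
t 6.05 pos [0.4251 0.3436 0.0793] xyaw 149.6 zax [ 0.0239  0.0354 -0.9991] F [ 0.07  0.69 -0.65] gap 0.0498
shift mm [ 0.2 -0.7  0.3]
time_s: 6.45
eef_pos: [0.4252, 0.3435, 0.0796]
eef_rot: [0.262, 0.965, 0.02, 0.007]
ft_force: [-0.2, -0.2, -0.0]
finger_gap: 0.0232
t 6.45 pos [0.4252 0.3435 0.0796] xyaw 149.6 zax [ 0.0238  0.0352 -0.9991] F [-0.16 -0.17 -0.04] gap 0.0232
shift mm [ 0.4 -0.7  0.6]
q [-0.82    0.4424  0.0866  2.0175 -0.0782  0.6433  0.3593] qv [ 0.0002  0.0001 -0.0005  0.0008  0.     -0.0001 -0.0013] p [425.2 343.5  79.6] z [23.8 35.2] tau [-42.5 -16.9  -0.2]
```

```bash
python3 -m pendant '[[[0,0.002,-0.045],0,0.0],[[0,0.002,-0.045],0,0.0],[[0,0,0],0,0]]'; python3 q.py;  python3 -m pendant '[[[0,0.002,-0.03],0,0.0],[[0,0,0],0,0]]'; python3 q.py
```

```text
time_s: 6.75
eef_pos: [0.4238, 0.3428, 0.1696]
eef_rot: [0.262, 0.965, 0.017, 0.005]
ft_force: [1.2, -0.4, -2.3]
finger_gap: 0.0234
q [-0.838   0.3165  0.1051  1.9471 -0.0566  0.8458  0.3383] qv [ 0.0003  0.0585 -0.0066  0.0711  0.0001 -0.0206  0.0014] p [423.8 342.8 169.6] z [19.  30.4] tau [-40.2 -19.9   0.5]
time_s: 6.95
eef_pos: [0.4238, 0.3434, 0.2001]
eef_rot: [0.262, 0.965, 0.017, 0.005]
ft_force: [-0.2, 1.3, -1.0]
finger_gap: 0.0237
q [-0.8426  0.281   0.1086  1.9155 -0.0504  0.9129  0.3317] qv [-0.0021  0.0651 -0.0084  0.1122 -0.0014 -0.0114  0.0009] p [423.8 343.4 200.1] z [18.7 30.3] tau [-38.6 -20.7   0.4]
```

```bash
python3 - <<'E'
from h import *
c=snap('scene','s2.png'); np.savez('s2.npz',**c)
for d in viewer.landmark_of('blade_mid','scene')[:4]+viewer.landmark_of('tool_grip','scene')[:4]:
    X=w(c,d['xyz']);print(round(d['score'],2),X.round(4))
X=cloud(c)
# obstacles heights along the transport path
m=(X[...,0]>.35)&(X[...,0]<.68)&(X[...,1]>-.2)&(X[...,1]<.2); print('max z in path',np.percentile(X[m][:,2],[95,99,100]).round(3))
to([.5656,-.0999,.2])
cv2.imwrite('pics/s2c.png',cv2.resize(cv2.imread('pics/s2.png')[60:280,60:260],None,fx=3,fy=2.7))
E
```

```text
0.56 [0.5198 0.338  0.0121]
0.62 [0.5196 0.3395 0.0728]
max z in path [0.08  0.083 0.087]
t 7.1 pos [0.4207 0.3407 0.1951] xyaw 149.62 zax [ 0.0105  0.0225 -0.9997] F [-1.05  0.1  -1.94] gap 0.0232
shift mm [-347.8 -306.6  -13.3]
```

View pics/s2c.png

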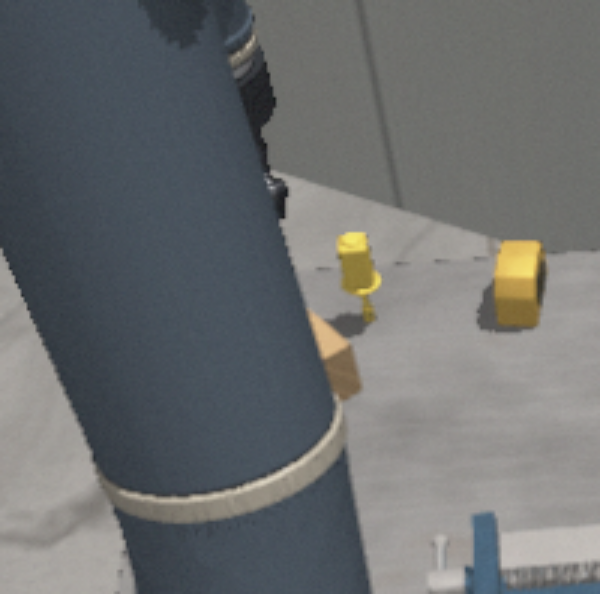

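```bash
python3 -m pendant '[[[-0.033,-0.029,-0.004],0,0.0],[[-0.033,-0.029,-0.004],0,0.0],[[-0.033,-0.029,-0.004],0,0.0],[[-0.033,-0.029,-0.004],0,0.0],[[-0.033,-0.029,-0.004],0,0.0]]'>/dev/null; python3 -c "
from h import *
to([.568,-.1,.2])"
```

```text
t 7.6 pos [0.4853 0.1318 0.2022] xyaw 150.65 zax [-0.0045  0.0177 -0.9998] F [ 0.93 -0.63 -1.8 ] gap 0.023
shift mm [-185.7 -161.5   -2.3]
```

```bash
python3 -m pendant '[[[-0.034,-0.030,-0.002],0,0.0],[[-0.034,-0.030,-0.002],0,0.0],[[-0.034,-0.030,-0.002],0,0.0],[[-0.034,-0.030,-0.002],0,0.0],[[-0.033,-0.029,-0.002],0,0.0],[[0,0,0],0,0],[[0,0,0],0,0],[[0,0,0],0,0]]'>/dev/null; python3 q.py; python3 - <<'E'
from h import *
from scipy.optimize import least_squares
to([.568,-.1,.2])
for n in ['wrist','scene','top']:
    c=snap(n,n+'3.png'); np.savez(n+'3.npz',**c)
    X=cloud(c); px=c['pixels'].astype(int)
    m=(abs(X[...,0]-.568)<.07)&(abs(X[...,1]+.1)<.07)&(abs(X[...,2]-.06)<.008)&(px.min(-1)>150)
    p=X[m]; print(n,len(p))
    if len(p)>50:
        f=lambda q:(lambda r:np.maximum(0,r-.048)+np.maximum(0,.035-r))(np.hypot(p[:,0]-q[0],p[:,1]-q[1]))
        s=least_squares(f,[.568,-.1]); print(' center',s.x.round(4),'z',np.median(p[:,2]).round(4))
    for t in ['tool_grip','blade_mid','bore_nominal']:
        for d in viewer.landmark_of(t,n)[:3]:
            Y=w(c,d['xyz']);print('  ',t,round(d['score'],2),Y.round(4))
to([.568,-.1,.2])
E
```

```text
q [-0.1597  0.3515  0.3378  1.851  -0.1453  0.9902  1.2884] qv [-0.0087  0.0164 -0.0157  0.0166 -0.0179  0.0002 -0.0022] p [554.4 -98.4 195. ] z [-26.1  11.3] tau [-40.9 -22.1   0.1]
t 8.4 pos [ 0.5544 -0.0984  0.195 ] xyaw 149.94 zax [-0.0261  0.0113 -0.9996] F [-0.52  1.   -3.14] gap 0.0233
shift mm [-12.4   5.5  -5.4]
wrist 4350
 center [ 0.5694 -0.1011] z 0.0608
   tool_grip 0.91 [ 0.5543 -0.0954  0.2062]
   tool_grip 0.47 [ 0.5683 -0.0998  0.0035]
   blade_mid 0.54 [ 0.5464 -0.1026  0.138 ]
   bore_nominal 0.79 [ 0.5651 -0.0974  0.0616]
scene 548
 center [ 0.5685 -0.1019] z 0.0595
   tool_grip 0.7 [0.3191 0.2848 0.1125]
   tool_grip 0.54 [ 0.5504 -0.0991  0.205 ]
   blade_mid 0.5 [ 0.5536 -0.095   0.1368]
   blade_mid 0.43 [ 0.4304 -0.19   -0.0011]
   bore_nominal 0.56 [ 0.5702 -0.0991  0.0605]
   bore_nominal 0.24 [ 0.5519 -0.0948  0.1243]
top 381
 center [ 0.5684 -0.0989] z 0.0597
   tool_grip 0.72 [0.3217 0.2853 0.1134]
   tool_grip 0.7 [0.5213 0.3406 0.0753]
   tool_grip 0.55 [ 0.5585 -0.0975  0.2069]
   bore_nominal 0.88 [ 0.5654 -0.0991  0.059 ]
   bore_nominal 0.26 [ 0.5578 -0.1003  0.2076]
t 9.0 pos [ 0.5553 -0.0984  0.1965] xyaw 149.97 zax [-0.0232  0.0114 -0.9997] F [ 0.73  0.32 -1.75] gap 0.0231
shift mm [-11.7   5.   -3.8]
```

View pics/wrist3.png

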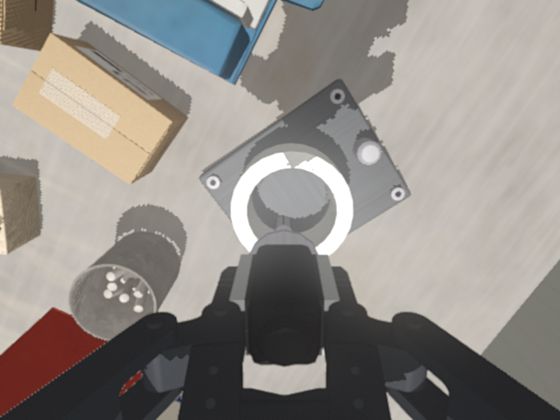

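View pics/scene3.png

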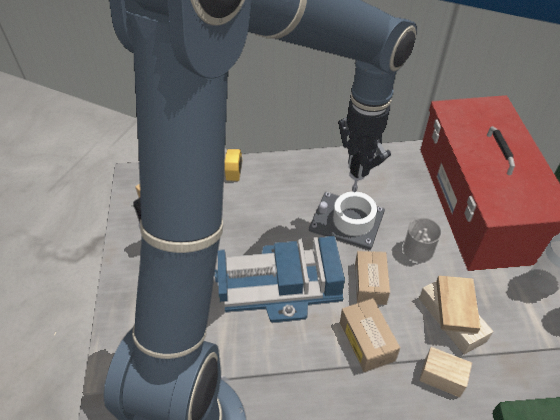

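```bash
python3 q.py; for i in 1 2 3; do python3 -m pendant '[[[0,0,0],0,0.0]]' >/dev/null; python3 q.py; done
```

```text
q [-0.16    0.3499  0.338   1.8492 -0.1454  0.9906  1.2887] qv [ 0.0031 -0.0012  0.0015 -0.0002 -0.0012 -0.0016 -0.0013] p [555.3 -98.4 196.5] z [-23.2  11.4] tau [-41.1 -22.    0.1]
q [-0.16    0.3498  0.3379  1.8493 -0.1454  0.9906  1.2887] qv [-0.0005 -0.0023 -0.0027  0.0004 -0.0011 -0.0003 -0.0003] p [555.3 -98.4 196.5] z [-23.2  11.4] tau [-41.1 -22.    0.1]
q [-0.1599  0.3497  0.3379  1.8492 -0.1454  0.9906  1.2887] qv [ 0.0015 -0.0023 -0.0003  0.      0.0003 -0.0011 -0.0008] p [555.3 -98.4 196.6] z [-23.   11.5] tau [-41.1 -22.    0.1]
q [-0.1599  0.3497  0.3379  1.8492 -0.1454  0.9905  1.2887] qv [ 0.0002  0.0008  0.0005 -0.0006  0.0004  0.0005 -0.0002] p [555.3 -98.4 196.6] z [-23.   11.5] tau [-41.1 -22.    0.1]
```

```bash
cat >> h.py <<'E'
C0=np.array([.5685,-.1005]); FO=np.array([.5662,-.0995]); FY=np.radians(4.2)
def st(ang=None,rad=0,z=None):
    "blade state; shift in tool mm to put blade mid at collar-centre polar (ang deg in fixture axes, from +y ccw), rad mm"
    o=env.get_obs(); y,R=yaw(); b=o['eef_pos']+.0586*R[:,2]
    d=b[:2]-C0; r=np.hypot(*d)*1000; a=(np.degrees(np.arctan2(d[1],d[0])-FY)-90)%360
    f=b[:2]-FO; fx=np.array([np.cos(FY)*f[0]+np.sin(FY)*f[1],-np.sin(FY)*f[0]+np.cos(FY)*f[1]])*1000
    F=o['ft_force']; u=d/max(1e-6,np.hypot(*d))
    print('t %.2f'%o['time_s'],'blade',(b*1000).round(1),'r %.1f ang %.1f'%(r,a),'fix',fx.round(1),'F',F.round(1),'Frad %.1f'%(F[:2]@u),'zax',(R[:2,2]*1000).round(1),'xyaw %.1f'%y,'gap %.4f'%o['finger_gap'])
    if ang is not None:
        for a in np.atleast_1d(ang):
            th=np.radians(a+90)+FY; T=np.array([*(C0+rad/1000*np.array([np.cos(th),np.sin(th)])),z if z is not None else b[2]])
            print('  to',a,(R.T@(T-b)*1000).round(1)); b=T
E
python3 -c "
from h import *
st(0,0,.105)"

```

```text
t 9.30 blade [554.  -97.8 138. ] r 14.8 ang 75.1 fix [-12.1   2.6] F [-0.2  0.8 -1.8] Frad 0.3 zax [-23.   11.5] xyaw 150.0 gap 0.0232
  to 0 [-14.8   4.9  32.6]
```

```bash
python3 -m pendant '[[[-0.015,0.005,0.032],0,0.0],[[0,0,0],0,0],[[0,0,0],0,0]]'>/dev/null; python3 q.py; python3 -c "
from h import *
st(0,0,.085)"

```

```text
q [-0.1434  0.4107  0.3284  1.8436 -0.1704  0.9368  1.3107] qv [-0.0018  0.0315 -0.0037  0.0223 -0.0054 -0.0039  0.0025] p [ 571.1 -101.4  164.7] z [-21.1  11.5] tau [-42.4 -20.4   0.1]
t 9.60 blade [ 569.9 -100.8  106.1] r 1.4 ang 255.3 fix [ 3.6 -1.5] F [-0.2  1.4 -1.2] Frad -0.5 zax [-21.1  11.5] xyaw 150.0 gap 0.0232
  to 0 [ 0.8 -0.4 21.1]
```

```bash
python3 -m pendant '[[[0.001,0,0.021],0,0.0],[[0,0,0],0,0],[[0,0,0],0,0]]'>/dev/null; python3 - <<'E'
from h import *
st(0,0,.06)
a=snap('wrist','w4.png'); s=snap('scene','s4.png'); t=snap('top','t4.png')
np.savez('w4.npz',**a); np.savez('s4.npz',**s); np.savez('t4.npz',**t)
st(0,0,.06)
i=cv2.resize(cv2.imread('pics/w4.png')[130:330,190:390],(600,600),interpolation=cv2.INTER_CUBIC); cv2.imwrite('pics/w4c.png',i)
i=cv2.resize(cv2.imread('pics/s4.png')[140:260,290:430],(700,600),interpolation=cv2.INTER_CUBIC); cv2.imwrite('pics/s4c.png',i)
E
```

```text
t 9.90 blade [ 569.6 -100.3   88.1] r 1.1 ang 274.0 fix [ 3.3 -1.1] F [-0.6 -0.1 -0.9] Frad -0.6 zax [-17.2  11.5] xyaw 149.9 gap 0.0230
  to 0 [ 0.3 -0.7 28.2]
t 10.05 blade [ 569.4 -100.2   87.9] r 1.0 ang 284.6 fix [ 3.2 -0.9] F [-0.5  0.  -2.5] Frad -0.5 zax [-17.4  11.6] xyaw 150.0 gap 0.0231
  to 0 [ 0.1 -0.8 27.9]
```

View pics/w4c.png

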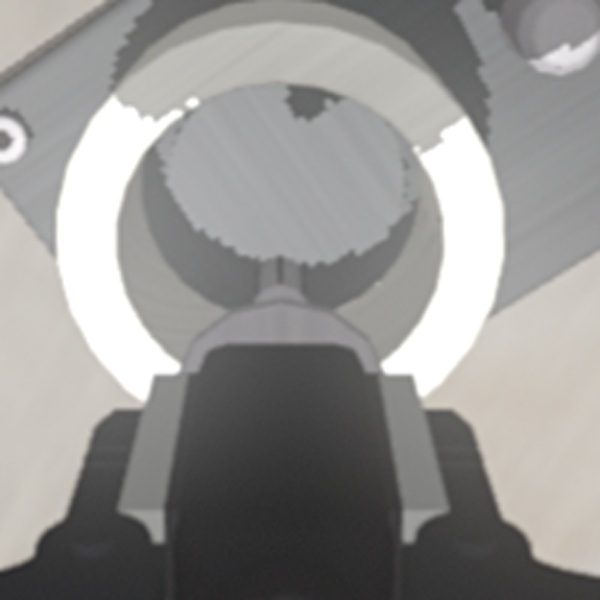

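View pics/s4c.png

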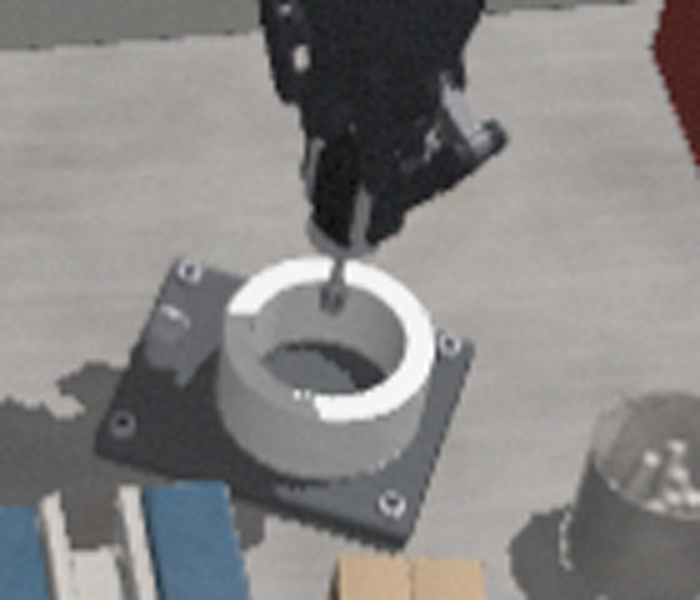

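```bash
python3 - <<'E'
from h import *
o=env.get_obs();y,R=yaw()
for n in ['s4','t4','w4']:
    c=dict(np.load(n+'.npz'));
    L=[pix(c,o['eef_pos']+d*R[:,2]) for d in (.0676,.0586,.05,.03)]; print(n,[l.tolist() for l in L])
    X=cloud(c); m=(np.hypot(X[...,0]-.5694,X[...,1]+.1002)<.02)&(X[...,2]>.072)&(X[...,2]<.098)
    if m.sum(): print(m.sum(),X[m].mean(0).round(4),np.argwhere(m).mean(0).round(1),X[m].min(0).round(4))
    if n=='s4':
        i=cv2.cvtColor(c['pixels'],cv2.COLOR_RGB2BGR)[150:230,320:400]; i=cv2.resize(i,(640,640),interpolation=cv2.INTER_CUBIC)
        for l in L: cv2.circle(i,tuple(int(v) for v in ((l-[320,150])*8+4)),4,(0,0,255),1)
        cv2.imwrite('pics/s4d.png',i)
E
```

```text
s4 [[356.0, 201.0], [356.0, 198.0], [357.0, 196.0], [358.0, 189.0]]
28 [ 0.5654 -0.1011  0.09  ] [198.8 356. ] [ 0.562  -0.1058  0.0788]
t4 [[351.0, 170.0], [352.0, 169.0], [352.0, 168.0], [354.0, 166.0]]
5 [ 0.5644 -0.0962  0.0838] [171.4 349.4] [ 0.5627 -0.1     0.0816]
w4 [[284.0, 221.0], [284.0, 227.0], [284.0, 232.0], [284.0, 248.0]]
186 [ 0.5655 -0.099   0.0915] [222.2 282.6] [ 0.5636 -0.105   0.0822]
```

View pics/s4d.png

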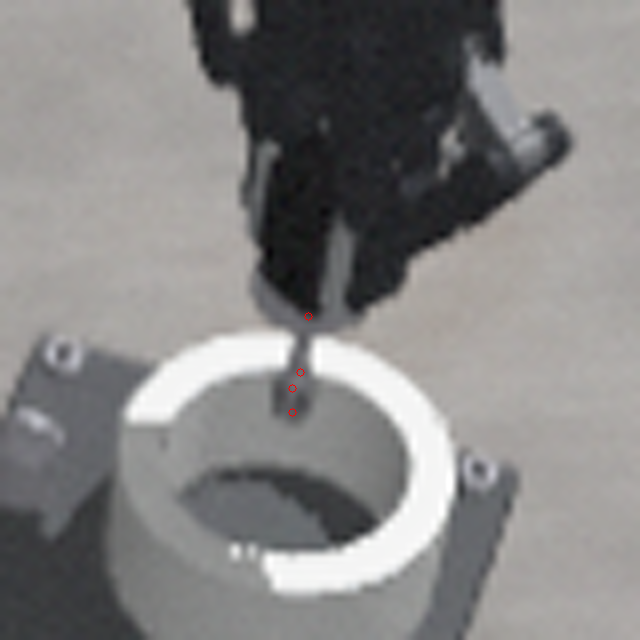

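```bash
python3 -m pendant '[[[0,-0.001,0.027],0,0.0],[[0,0,0],0,0],[[0,0,0],0,0]]'>/dev/null; python3 -c "
from h import *
st([0,0],26,.06)"; python3 q.py

```

```text
t 10.35 blade [ 571. -101.   64.] r 2.6 ang 254.0 fix [ 4.7 -1.9] F [-0.  -0.9 -1.9] Frad 0.1 zax [-11.3  11.4] xyaw 150.0 gap 0.0233
  to 0 [17.  20.7  4.4]
  to 0 [0. 0. 0.]
q [-0.1285  0.4596  0.3124  1.8826 -0.1967  0.8415  1.3337] qv [-0.0027  0.0109 -0.0024  0.0244  0.0008  0.0127  0.0013] p [ 571.7 -101.7  122.6] z [-11.3  11.4] tau [-44.  -18.6   0.1]
```

```bash
python3 -m pendant '[[[0.017,0.020,0.004],0,0.0],[[0,0,0],0,0],[[0,0,0],0,0]]'>/dev/null; python3 -c "
from h import *
st([0,0],29,.06)"; python3 -m pendant '[[[0,0,0],0,0]]'>/dev/null; python3 -c "
from h import *
st([0,0],30,.06)"

```

```text
t 10.65 blade [568.5 -75.5  64. ] r 25.0 ang 355.8 fix [ 4.1 23.7] F [0.8 0.2 0. ] Frad 0.2 zax [-6.1 10.8] xyaw 149.9 gap 0.0234
  to 0 [3.8 2.3 4.1]
  to 0 [0. 0. 0.]
t 10.75 blade [569.1 -75.3  64.9] r 25.2 ang 354.3 fix [ 4.7 23.9] F [-0.7 -0.5 -2.3] Frad -0.5 zax [-4.8 11.1] xyaw 149.9 gap 0.0231
  to 0 [4.8 2.7 4.9]
  to 0 [0. 0. 0.]
```

```bash
python3 -m pendant '[[[0.005,0.003,0.005],0,0.0],[[0,0,0],0,0],[[0,0,0],0,0]]'>/dev/null; python3 -c "
from h import *
st([0],31,.06)"

```

```text
t 11.05 blade [567.  -71.4  60.8] r 29.2 ang 358.7 fix [ 2.9 28. ] F [ 0.1 -0.1 -1.3] Frad -0.1 zax [-2.4 10.2] xyaw 149.8 gap 0.0234
  to 0 [1.6 1.1 0.8]
```

```bash
python3 -m pendant '[[[0.001,0.001,0.001],0,0.0],[[0,0,0],0,0],[[0,0,0],0,0]]'>/dev/null; python3 -c "
from h import *
st([0],31,.06)";python3 -m pendant '[[[0.001,0.0015,0.000],0,0.0],[[0,0,0],0,0],[[0,0,0],0,0]]'>/dev/null; python3 -c "
from h import *
st([0],31,.06)"

```

```text
t 11.35 blade [566.6 -70.7  59.6] r 29.8 ang 359.5 fix [ 2.5 28.7] F [ 0.2  0.1 -1.3] Frad 0.1 zax [-2.5  9.6] xyaw 149.7 gap 0.0233
  to 0 [ 0.9  0.8 -0.3]
t 11.65 blade [566.5 -70.4  59.7] r 30.2 ang 359.6 fix [ 2.4 29. ] F [-1.1 -1.3 -2. ] Frad -1.3 zax [-2.2  7.8] xyaw 149.7 gap 0.0228
  to 0 [ 0.6  0.5 -0.3]
```

```bash
python3 -m pendant '[[[0.0005,0.001,0],0,0.0],[[0,0,0],0,0],[[0,0,0],0,0]]'>/dev/null; python3 -c "
from h import *
st([0],31,.06)";python3 -m pendant '[[[0,0,0],0,0]]'>/dev/null; python3 -c "
from h import *
st([0],31,.06)"

```

```text
t 11.95 blade [566.6 -70.1  59.7] r 30.5 ang 359.5 fix [ 2.5 29.3] F [-0.4 -0.8 -2.4] Frad -0.7 zax [-2.2  6.7] xyaw 149.7 gap 0.0231
  to 0 [ 0.5  0.3 -0.3]
t 12.05 blade [566.6 -70.1  59.7] r 30.5 ang 359.5 fix [ 2.5 29.3] F [ 0.  -0.8 -3.3] Frad -0.8 zax [-2.1  6.7] xyaw 149.7 gap 0.0235
  to 0 [ 0.5  0.3 -0.3]
```

```bash
python3 -m pendant '[[[0.001,0.0015,0],0,0.0],[[0,0,0],0,0],[[0,0,0],0,0]]'>/dev/null; python3 -c "
from h import *
st([0],31,.06)";python3 -m pendant '[[[0,0,0],0,0]]'>/dev/null; python3 -c "
from h import *
st([0],31,.06)"

```

```text
t 12.35 blade [566.4 -69.6  59.7] r 30.9 ang 359.6 fix [ 2.4 29.8] F [ 1.2 -2.  -3. ] Frad -2.1 zax [-1.9  4.8] xyaw 149.6 gap 0.0226
  to 0 [ 0.2 -0.1 -0.3]
t 12.45 blade [566.5 -69.7  59.8] r 30.9 ang 359.6 fix [ 2.4 29.7] F [ 0.2 -1.2 -2.6] Frad -1.2 zax [-1.8  4.8] xyaw 149.6 gap 0.0228
  to 0 [ 0.3 -0.  -0.2]
```

```bash
python3 -m pendant '[[[0.001,0.002,0],0,0.0],[[0,0,0],0,0],[[0,0,0],0,0]]'>/dev/null; python3 -c "
from h import *
st([0],31,.06)";python3 -m pendant '[[[0,0,0],0,0]]'>/dev/null; python3 -c "
from h import *
st([10,20,30,40],31.5,.06)"

```

```text
t 12.75 blade [566.5 -69.2  59.8] r 31.4 ang 359.5 fix [ 2.5 30.2] F [-0.1 -3.3 -2.6] Frad -3.3 zax [-1.8  2.6] xyaw 149.6 gap 0.0233
  to 0 [ 0.  -0.5 -0.2]
t 12.85 blade [566.5 -69.2  59.8] r 31.4 ang 359.5 fix [ 2.5 30.2] F [-0.8 -4.  -2.5] Frad -3.9 zax [-1.7  2.6] xyaw 149.6 gap 0.0233
  to 10 [ 4.5 -3.6 -0.2]
  to 20 [ 3.6 -4.2  0. ]
  to 30 [ 2.8 -4.7  0. ]
  to 40 [ 1.9 -5.1 -0. ]
```

```bash
python3 -m pendant '[[[0.0045,-0.0036,0],0,0.0],[[0,0,0],0,0],[[0,0,0],0,0]]'>/dev/null; python3 -c "
from h import *
st([0],31,.06)";python3 -m pendant '[[[0.0036,-0.0042,0],0,0],[[0,0,0],0,0],[[0,0,0],0,0]]'>/dev/null; python3 -c "
from h import *
st([30,40],31.5,.06)"

```

```text
t 13.15 blade [561.3 -69.6  60.1] r 31.8 ang 8.9 fix [-2.7 30.2] F [ 0.8 -2.9 -3.6] Frad -3.0 zax [0.4 3.1] xyaw 149.6 gap 0.0231
  to 0 [-4.2  2.5  0.1]
t 13.45 blade [557.5 -70.8  60.7] r 31.7 ang 16.1 fix [-6.6 29.3] F [ 2.3 -3.5 -4.4] Frad -4.0 zax [4.4 3.6] xyaw 149.6 gap 0.0230
  to 30 [ 3.9 -6.5  0.6]
  to 40 [ 1.9 -5.1 -0. ]
```

```bash
python3 -m pendant '[[[0.004,-0.0062,0.0006],0,0.0],[[0,0,0],0,0],[[0,0,0],0,0]]'>/dev/null; python3 -c "
from h import *
st([40,50],31.5,.06)";
```

```text
t 13.75 blade [552.1 -74.3  60.6] r 30.9 ang 27.9 fix [-12.2  26.1] F [ 2.3 -3.7 -3.2] Frad -4.3 zax [7.9 3.5] xyaw 149.6 gap 0.0234
  to 40 [ 3.  -5.9  0.5]
  to 50 [ 1.  -5.4 -0. ]
```

```bash
python3 -m pendant '[[[0.0026,-0.0056,0.0005],0,0.0],[[0,0,0],0,0],[[0,0,0],0,0]]'>/dev/null; python3 -c "
from h import *
st([52,64],31,.06)";
```

```text
t 14.05 blade [547.2 -77.7  60.3] r 31.2 ang 38.9 fix [-17.3  23.1] F [ 1.9 -2.7 -2.8] Frad -3.3 zax [9.2 4. ] xyaw 149.6 gap 0.0229
  to 52 [ 1.1 -7.   0.2]
  to 64 [-0.3 -6.5 -0.1]
```

```bash
python3 -m pendant '[[[0.0013,-0.0068,0],0,0.0],[[0,0,0],0,0],[[0,0,0],0,0]]'>/dev/null; python3 -c "
from h import *
st([64,76],31.2,.06)";
```

```text
t 14.35 blade [543.6 -82.1  60.5] r 31.0 ang 49.3 fix [-21.3  19. ] F [ 2.6 -2.5 -3.7] Frad -3.5 zax [11.6  5.4] xyaw 149.7 gap 0.0228
  to 64 [ 0.  -7.9  0.4]
  to 76 [-1.6 -6.3 -0.1]
```

```bash
python3 -m pendant '[[[0.0002,-0.0075,0.0003],0,0.0],[[0,0,0],0,0],[[0,0,0],0,0]]'>/dev/null; python3 -c "
from h import *
st([72,84],31.2,.06)";
```

```text
t 14.65 blade [540.6 -88.1  60.4] r 30.5 ang 61.9 fix [-24.7  13.2] F [ 3.6 -1.6 -3.2] Frad -3.9 zax [14.   6.2] xyaw 149.7 gap 0.0232
  to 72 [-0.4 -5.4  0.4]
  to 84 [-2.5 -6.  -0.1]
```

```bash
python3 -m pendant '[[[-0.001,-0.006,0.0003],0,0.0],[[0,0,0],0,0],[[0,0,0],0,0]]'>/dev/null; python3 -c "
from h import *
st([84,96],30.6,.06)";
```

```text
t 14.95 blade [538.  -93.8  60.1] r 31.2 ang 73.4 fix [-27.7   7.8] F [ 3.9 -1.5 -1.9] Frad -4.2 zax [13.5  7. ] xyaw 149.7 gap 0.0230
  to 84 [-2.8 -5.   0.1]
  to 96 [-3.6 -5.3 -0. ]
```

```bash
python3 -m pendant '[[[-0.003,-0.0055,0],0,0.0],[[0,0,0],0,0],[[0,0,0],0,0]]'>/dev/null; python3 -c "
from h import *
st([98,110],30.6,.06)";
```

```text
t 15.25 blade [538.1 -98.8  60.1] r 30.4 ang 82.5 fix [-27.9   2.8] F [ 3.2 -0.2 -1.9] Frad -3.3 zax [13.5  9.3] xyaw 149.7 gap 0.0232
  to 98 [-4.5 -6.9  0. ]
  to 110 [-4.8 -4.2 -0. ]
```

```bash
python3 -m pendant '[[[-0.004,-0.0065,0],0,0.0],[[0,0,0],0,0],[[0,0,0],0,0]]'>/dev/null; python3 -c "
from h import *
st([104,116],30.6,.06)";
```

```text
t 15.55 blade [ 538.6 -106.    60. ] r 30.4 ang 96.3 fix [-28.   -4.5] F [ 3.3  0.2 -2.1] Frad -3.3 zax [13.6 10.5] xyaw 149.8 gap 0.0228
  to 104 [-2.8 -3.1 -0. ]
  to 116 [-5.2 -3.7 -0. ]
```

```bash
python3 -m pendant '[[[-0.005,-0.0050,0],0,0.0],[[0,0,0],0,0],[[0,0,0],0,0]]'>/dev/null; python3 -c "
from h import *
st([120,132],30.6,.06)";
```

```text
t 15.85 blade [ 539.6 -112.2   59.6] r 31.2 ang 107.8 fix [-27.5 -10.7] F [ 3.7  2.4 -1.7] Frad -4.3 zax [11.2 12.3] xyaw 149.8 gap 0.0230
  to 120 [-5.9 -2.9 -0.4]
  to 132 [-6.  -2.1 -0. ]
```

```bash
python3 -m pendant '[[[-0.006,-0.003,-0.0004],0,0.0],[[0,0,0],0,0],[[0,0,0],0,0]]'>/dev/null; python3 -c "
from h import *
st([132,144],30.8,.06)";
```

```text
t 16.15 blade [ 542.8 -116.8   59.7] r 30.4 ang 118.3 fix [-24.6 -15.6] F [ 3.   2.1 -1.3] Frad -3.7 zax [ 9.2 14.2] xyaw 149.9 gap 0.0230
  to 132 [-6.7 -2.9 -0.3]
  to 144 [-6.4 -0.9 -0. ]
```

```bash
python3 -m pendant '[[[-0.0067,-0.0028,-0.0003],0,0.0],[[0,0,0],0,0],[[0,0,0],0,0]]'>/dev/null; python3 -c "
from h import *
st([142,154],30.8,.06)";
```

```text
t 16.45 blade [ 546.9 -122.8   59.7] r 31.0 ang 131.7 fix [-20.9 -21.8] F [ 2.4  3.2 -1.4] Frad -4.0 zax [ 7.6 14.8] xyaw 149.9 gap 0.0232
  to 142 [-5.5 -0.6 -0.3]
  to 154 [-6.4  0.3 -0. ]
```

```bash
python3 -m pendant '[[[-0.006,-0.0005,-0.0003],0,0.0],[[0,0,0],0,0],[[0,0,0],0,0]]'>/dev/null; python3 -c "
from h import *
st([155,167],30.8,.06)";
```

```text
t 16.75 blade [ 550.6 -126.2   59.5] r 31.3 ang 141.0 fix [-17.5 -25.5] F [ 2.2  3.  -2. ] Frad -3.7 zax [ 4.2 15.6] xyaw 149.9 gap 0.0232
  to 155 [-7.5  0.8 -0.5]
  to 167 [-6.2  1.7  0. ]
```

```bash
python3 -m pendant '[[[-0.0072,0.0005,-0.0005],0,0.0],[[0,0,0],0,0],[[0,0,0],0,0]]'>/dev/null; python3 -c "
from h import *
st([166,178],31,.06)";
```

```text
t 17.05 blade [ 556.5 -129.    59.5] r 30.9 ang 152.9 fix [-11.8 -28.7] F [ 0.7  2.5 -1.6] Frad -2.6 zax [ 1.6 16.7] xyaw 149.9 gap 0.0230
  to 166 [-6.9  1.6 -0.5]
  to 178 [-5.8  2.9  0. ]
```

```bash
python3 -m pendant '[[[-0.0068,0.001,-0.0005],0,0.0],[[0,0,0],0,0],[[0,0,0],0,0]]'>/dev/null; python3 -c "
from h import *
st([177,189],31.4,.06)";
```

```text
t 17.35 blade [ 562.8 -131.9   59.6] r 31.9 ang 165.4 fix [ -5.8 -32.1] F [ 0.1  3.2 -2.4] Frad -3.2 zax [ 0.1 16.5] xyaw 149.9 gap 0.0235
  to 177 [-5.5  3.2 -0.4]
  to 189 [-5.2  4.   0. ]
```

```bash
python3 -m pendant '[[[-0.006,0.003,-0.0004],0,0.0],[[0,0,0],0,0],[[0,0,0],0,0]]'>/dev/null; python3 -c "
from h import *
st([189,201],31.6,.06)";
```

```text
t 17.65 blade [ 568.2 -132.    59.5] r 31.5 ang 175.3 fix [ -0.4 -32.6] F [ 0.7  2.4 -1.6] Frad -2.4 zax [-3.7 17.4] xyaw 149.9 gap 0.0235
  to 189 [-6.1  4.4 -0.5]
  to 201 [-4.3  5.   0. ]
```

```bash
python3 -m pendant '[[[-0.0062,0.0039,-0.0005],0,0.0],[[0,0,0],0,0],[[0,0,0],0,0]]'>/dev/null; python3 -c "
from h import *
st([200,212],31.8,.06)";
```

```text
t 17.95 blade [ 575.3 -131.6   59.6] r 31.8 ang 188.1 fix [  6.7 -32.7] F [-0.6  2.  -1.4] Frad -2.0 zax [-5.6 17.7] xyaw 149.9 gap 0.0228
  to 200 [-4.3  4.9 -0.4]
  to 212 [-3.3  5.8  0. ]
```

```bash
python3 -m pendant '[[[-0.005,0.0045,-0.0004],0,0.0],[[0,0,0],0,0],[[0,0,0],0,0]]'>/dev/null; python3 -c "
from h import *
st([212,224],32.4,.06)";
```

```text
t 18.25 blade [ 581.4 -130.7   59.7] r 32.8 ang 198.9 fix [ 12.8 -32.2] F [-0.7  2.9 -0.8] Frad -2.9 zax [-7.7 17.2] xyaw 149.9 gap 0.0233
  to 212 [-3.4  6.6 -0.3]
  to 224 [-2.1  6.5  0. ]
```

```bash
python3 -m pendant '[[[-0.0036,0.0062,-0.0003],0,0.0],[[0,0,0],0,0],[[0,0,0],0,0]]'>/dev/null; python3 -c "
from h import *
st([222,234],32.4,.06)";
```

```text
t 18.55 blade [ 586.8 -127.    59.6] r 32.2 ang 210.4 fix [ 18.5 -28.9] F [-1.   2.9 -1. ] Frad -2.9 zax [-10.4  17.3] xyaw 149.9 gap 0.0230
  to 222 [-2.3  6.1 -0.4]
  to 234 [-0.9  6.7  0. ]
```

```bash
python3 -m pendant '[[[-0.0026,0.006,-0.0004],0,0.0],[[0,0,0],0,0],[[0,0,0],0,0]]'>/dev/null; python3 -c "
from h import *
st([234,246],32.4,.06)";
```

```text
t 18.85 blade [ 592.5 -123.1   60. ] r 33.0 ang 222.5 fix [ 24.5 -25.4] F [-0.4  0.6 -0.9] Frad -0.7 zax [-10.3  16.8] xyaw 149.9 gap 0.0230
  to 234 [-0.3  6.5  0. ]
  to 246 [0.5 6.8 0.1]
```

```bash
python3 -m pendant '[[[0,0,0],0,0]]'>/dev/null; python3 -c "
from h import *
st([234,246],33.5,.06)";
```

```text
t 18.95 blade [ 592.5 -123.    59.9] r 32.9 ang 222.6 fix [ 24.5 -25.4] F [-1.1  1.5 -1.1] Frad -1.8 zax [-10.5  16.7] xyaw 149.9 gap 0.0231
  to 234 [-1.4  6.4 -0.1]
  to 246 [0.5 7.  0.1]
```

```bash
python3 -m pendant '[[[-0.0018,0.0062,0],0,0.0],[[0,0,0],0,0],[[0,0,0],0,0]]'>/dev/null; python3 -c "
from h import *
st([245,257],33.5,.06)";
```

```text
t 19.25 blade [ 596.  -119.1   59.7] r 33.2 ang 231.7 fix [ 28.2 -21.7] F [-2.2  0.5 -0.7] Frad -2.1 zax [-13.4  16.1] xyaw 149.8 gap 0.0229
  to 245 [ 0.   7.8 -0.3]
  to 257 [1.9 6.8 0.1]
```

```bash
python3 -m pendant '[[[-0.0005,0.0075,-0.0003],0,0.0],[[0,0,0],0,0],[[0,0,0],0,0]]'>/dev/null; python3 -c "
from h import *
st([257,269],33.6,.06)";
```

```text
t 19.55 blade [ 599.2 -112.7   59.7] r 33.1 ang 244.1 fix [ 32.  -15.6] F [-3.4  1.3 -0.7] Frad -3.6 zax [-15.9  15.9] xyaw 149.8 gap 0.0228
  to 257 [ 1.4  7.4 -0.2]
  to 269 [3.2 6.2 0.1]
```

```bash
python3 -m pendant '[[[0.0016,0.0068,-0.0002],0,0.0],[[0,0,0],0,0],[[0,0,0],0,0]]'>/dev/null; python3 -c "
from h import *
st([267,279],33.2,.06)";
```

```text
t 19.85 blade [ 601.9 -106.5   60.1] r 33.9 ang 255.6 fix [35.1 -9.6] F [-2.4  0.6 -1.5] Frad -2.5 zax [-14.8  14.3] xyaw 149.8 gap 0.0230
  to 267 [3.5 5.7 0.2]
  to 279 [4.2 5.5 0.1]
```

```bash
python3 -m pendant '[[[0.0033,0.0062,0.0002],0,0.0],[[0,0,0],0,0],[[0,0,0],0,0]]'>/dev/null; python3 -c "
from h import *
st([276,288],33.6,.06)";
```

```text
t 20.15 blade [ 601.5 -100.2   59.8] r 33.0 ang 266.2 fix [35.1 -3.3] F [-1.7  0.4 -0.9] Frad -1.7 zax [-15.7  12.9] xyaw 149.7 gap 0.0234
  to 276 [ 2.8  5.  -0.1]
  to 288 [5.1 4.8 0.1]
```

```bash
python3 -m pendant '[[[0.002,0.005,0],0,0.0],[[0,0,0],0,0],[[0,0,0],0,0]]'>/dev/null; python3 -c "
from h import *
st([288,300],33.6,.06)";
```

```text
t 20.45 blade [601.4 -95.6  59.8] r 33.3 ang 274.3 fix [35.4  1.3] F [-3.1 -0.7 -1.3] Frad -3.1 zax [-17.4  11.7] xyaw 149.7 gap 0.0231
  to 288 [ 5.5  5.8 -0.1]
  to 300 [6.  3.7 0.1]
```

```bash
python3 -m pendant '[[[0.0048,0.0055,0],0,0.0],[[0,0,0],0,0],[[0,0,0],0,0]]'>/dev/null; python3 -c "
from h import *
st([298,310],33.4,.06)";
```

```text
t 20.75 blade [600.5 -89.1  60.1] r 34.0 ang 285.5 fix [34.9  7.9] F [-3.3 -1.9 -1.2] Frad -3.7 zax [-15.8  10.1] xyaw 149.7 gap 0.0231
  to 298 [6.4 3.6 0.2]
  to 310 [6.5 2.6 0.1]
```

```bash
python3 -m pendant '[[[0.006,0.0038,0.0002],0,0.0],[[0,0,0],0,0],[[0,0,0],0,0]]'>/dev/null; python3 -c "
from h import *
st([307,319],33,.06)";
```

```text
t 21.05 blade [597.  -83.7  60.2] r 33.0 ang 296.3 fix [31.8 13.5] F [-3.4 -2.4 -1.6] Frad -4.2 zax [-15.3   8.3] xyaw 149.6 gap 0.0233
  to 307 [5.6 2.4 0.3]
  to 319 [6.7 1.5 0.1]
```

```bash
python3 -m pendant '[[[0.006,0.0022,0.0002],0,0.0],[[0,0,0],0,0],[[0,0,0],0,0]]'>/dev/null; python3 -c "
from h import *
st([319,331],32.6,.06)";
```

```text
t 21.35 blade [593.3 -78.4  60.3] r 33.2 ang 307.5 fix [28.6 19.1] F [-2.4 -2.  -1.8] Frad -3.1 zax [-13.6   8.2] xyaw 149.6 gap 0.0233
  to 319 [6.6 0.8 0.4]
  to 331 [6.8 0.1 0.1]
```

```bash
python3 -m pendant '[[[0.0065,0.001,0.0004],0,0.0],[[0,0,0],0,0],[[0,0,0],0,0]]'>/dev/null; python3 -c "
from h import *
st([330,342],32.4,.06)";
```

```text
t 21.65 blade [589.1 -74.7  60.4] r 33.0 ang 317.2 fix [24.7 23.1] F [-2.8 -1.5 -2.8] Frad -2.9 zax [-10.5   6.9] xyaw 149.6 gap 0.0229
  to 330 [ 7.3 -0.4  0.5]
  to 342 [ 6.7 -1.2  0.1]
```

```bash
python3 -m pendant '[[[0.007,-0.0002,0.0005],0,0.0],[[0,0,0],0,0],[[0,0,0],0,0]]'>/dev/null; python3 -c "
from h import *
st([342,354],32,.06)";
```

```text
t 21.95 blade [583.4 -71.9  60.3] r 32.2 ang 328.4 fix [19.1 26.3] F [-1.  -4.  -2.1] Frad -4.0 zax [-8.3  5.9] xyaw 149.6 gap 0.0232
  to 342 [ 7.5 -1.5  0.4]
  to 354 [ 6.2 -2.6  0.1]
```

```bash
python3 -m pendant '[[[0.0072,-0.0013,0.0004],0,0.0],[[0,0,0],0,0],[[0,0,0],0,0]]'>/dev/null; python3 -c "
from h import *
st([354,366],31.6,.06)";
```

```text
t 22.25 blade [576.6 -68.7  60.3] r 32.8 ang 341.5 fix [12.6 30. ] F [-1.7 -2.6 -1.6] Frad -2.9 zax [-6.8  6.4] xyaw 149.6 gap 0.0232
  to 354 [ 6.  -3.8  0.3]
  to 366 [ 5.4 -3.8  0. ]
```

```bash
python3 -m pendant '[[[0.006,-0.0032,0.0003],0,0.0],[[0,0,0],0,0],[[0,0,0],0,0]]'>/dev/null; python3 -c "
from h import *
st([361,370],31.8,.06)";
```

```text
t 22.55 blade [571.3 -68.9  60.6] r 31.7 ang 350.7 fix [ 7.3 30.1] F [-0.  -3.5 -3.8] Frad -3.5 zax [-2.3  5.4] xyaw 149.6 gap 0.0231
  to 361 [ 5.  -2.8  0.7]
  to 370 [ 3.8 -3.2  0. ]
```

```bash
python3 -m pendant '[[[0.005,-0.0026,0.0005],0,0.0],[[0,0,0],0,0],[[0,0,0],0,0]]'>/dev/null; python3 -c "
from h import *
st([368,370],31.6,.06)"; python3 -m pendant '[[[0.003,-0.0022,0.0003],0,0.0],[[0,0,0],0,0],[[0,0,0],0,0],[[0,0,0],0,0]]'>/dev/null; python3 -c "
from h import *
st([0],0,.06)"
```

```text
t 22.85 blade [566.7 -69.1  60.6] r 31.5 ang 359.1 fix [ 2.7 30.3] F [-0.6 -3.9 -2.8] Frad -3.9 zax [0.9 4.7] xyaw 149.6 gap 0.0234
  to 368 [ 3.9 -2.9  0.6]
  to 370 [ 0.8 -0.8 -0. ]
t 23.25 blade [563.6 -69.3  60.6] r 31.6 ang 4.8 fix [-0.4 30.3] F [ 0.6 -3.4 -2.2] Frad -3.4 zax [2.7 4.8] xyaw 149.6 gap 0.0233
  to 0 [-20.1 -24.4   0.5]
```

```bash
python3 -m pendant '[[[-0.019,-0.023,0],0,0.0],[[0,0,0],0,0],[[0,0,0],0,0]]'>/dev/null; python3 -c "
from h import *
st([0],0,.15)"; python3 -m pendant '[[[0,0,-0.045],0,0.0],[[0,0,-0.045],0,0.0],[[0,0,0],0,0],[[0,0,0],0,0]]'>/dev/null; python3 -c "
from h import *
st(); to([.4245,.3431,.2])"
```

```text
t 23.55 blade [567.4 -93.6  59.8] r 7.0 ang 5.0 fix [1.6 5.8] F [ 0.7 -0.1 -1.3] Frad -0.2 zax [-1.3 12.2] xyaw 149.7 gap 0.0229
  to 0 [ -3.8  -4.5 -90.3]
t 23.95 blade [564.9 -88.4 150.3] r 12.6 ang 12.2 fix [-0.5 11.2] F [-0.5 -0.  -2.5] Frad 0.1 zax [-9.7 18.6] xyaw 150.0 gap 0.0233
t 23.95 pos [ 0.5655 -0.0895  0.2089] xyaw 150.0 zax [-0.0097  0.0186 -0.9998] F [-0.49 -0.02 -2.54] gap 0.0233
shift mm [338.2 303.9  18.3]
```

```bash
python3 -m pendant '[[[0.033,0.03,0],0,0.0],[[0.033,0.03,0],0,0.0],[[0.033,0.03,0],0,0.0],[[0.033,0.03,0],0,0.0],[[0.033,0.03,0],0,0.0],[[0,0,0],0,0]]'>/dev/null; python3 -c "
from h import *
to([.4245,.3431,.2])"
```

```text
t 24.55 pos [0.4899 0.1328 0.2062] xyaw 149.97 zax [-0.0231  0.0184 -0.9996] F [ 0.42 -0.97 -2.28] gap 0.0234
shift mm [161.6 149.3  11.6]
```

```bash
python3 -m pendant '[[[0.033,0.03,0],0,0.0],[[0.033,0.03,0],0,0.0],[[0.033,0.03,0],0,0.0],[[0.033,0.03,0],0,0.0],[[0.026,0.026,0],0,0.0],[[0,0,0],0,0],[[0,0,0],0,0],[[0,0,0],0,0]]'>/dev/null; python3 -c "
from h import *
to([.4245,.3431,.2])"; python3 q.py
```

```text
t 25.35 pos [0.4163 0.3418 0.2007] xyaw 150.23 zax [-0.0421  0.0085 -0.9991] F [ 0.02  0.03 -1.9 ] gap 0.0231
shift mm [-6.5  5.2  0.4]
q [-0.8445  0.2983  0.1203  1.8905 -0.0838  0.9822  0.37  ] qv [0.0085 0.008  0.0131 0.0185 0.0127 0.0044 0.0037] p [416.3 341.8 200.7] z [-42.1   8.5] tau [-39.5 -22.2   0.1]
```

```bash
cat >> h.py <<'E'
H0=np.array([.4248,.3432])
def hs(z,xy=None):
    o=env.get_obs(); y,R=yaw(); p=o['eef_pos']; T=np.array([*(H0 if xy is None else xy),0])
    # tool level for point grip / tip
    for nm,d in (('grip',-.0104),('ferrule',.0206),('tip',.0676)):
        b=p+d*R[:,2]; print(nm,(b*1000).round(1),'off',((b[:2]-T[:2])*1000).round(1))
    b=p+.0676*R[:,2]; s=np.array([*(T[:2]-b[:2]),z-p[2]]); print('t %.2f'%o['time_s'],'tip-centred shift to TCP z',z,(R.T@s*1000).round(1),'F',o['ft_force'].round(1),'zax',(R[:2,2]*1000).round(1))
    b=p+.01*R[:,2]; s=np.array([*(T[:2]-b[:2]),z-p[2]]); print('handle-centred shift',(R.T@s*1000).round(1))
E
python3 -m pendant '[[[-0.010,0.006,0.03],0,0.0],[[0,0,0],0,0],[[0,0,0],0,0]]'>/dev/null; python3 -c "
from h import *
hs(.145)"
```

```text
grip [428.7 338.5 180. ] off [ 3.9 -4.7]
ferrule [427.4 338.8 149.1] off [ 2.6 -4.4]
tip [425.4 339.1 102.1] off [ 0.6 -4.1]
t 25.65 tip-centred shift to TCP z 0.145 [ 1.5  3.6 24.7] F [-0.6  1.4 -1.2] zax [-42.5   7.3]
handle-centred shift [ 3.9  2.8 24.8]
```

```bash
python3 -m pendant '[[[0.002,0.004,0.025],0,0.0],[[0,0,0],0,0],[[0,0,0],0,0]]'>/dev/null; python3 - <<'E'
from h import *
hs(.12)
c=snap('wrist','w5.png'); np.savez('w5.npz',**c); hs(.12)
y,R=yaw();o=env.get_obs()
print([pix(c,o['eef_pos']+d*R[:,2]).tolist() for d in (.0676,.0586,.05,.03)],'hole',pix(c,[*H0,.062]))
X=cloud(c); m=(np.hypot(X[...,0]-.4248,X[...,1]-.3432)<.055)&(abs(X[...,2]-.062)<.004)
print(m.sum(),cv2.minAreaRect((X[m][:,:2]*1000).astype(np.float32)))
i=cv2.resize(cv2.imread('pics/w5.png')[130:330,190:390],(600,600),interpolation=cv2.INTER_CUBIC); cv2.imwrite('pics/w5c.png',i)
E
```

```text
grip [429.8 341.7 158. ] off [ 5.  -1.5]
ferrule [428.5 342.  127. ] off [ 3.7 -1.2]
tip [426.7 342.4  80.1] off [ 1.9 -0.8]
t 25.95 tip-centred shift to TCP z 0.12 [ 0.9  0.1 27.7] F [-0.4  0.1 -1.8] zax [-39.7   9.5]
handle-centred shift [ 3.2 -0.6 27.8]
grip [429.4 341.6 157.9] off [ 4.6 -1.6]
ferrule [428.2 341.9 126.9] off [ 3.4 -1.3]
tip [426.3 342.3  79.9] off [ 1.5 -0.9]
t 26.00 tip-centred shift to TCP z 0.12 [ 0.6  0.4 27.5] F [ 0.2 -1.1 -1.7] zax [-40.2   9.3]
handle-centred shift [ 2.9 -0.4 27.6]
[[284.0, 221.0], [284.0, 226.0], [284.0, 232.0], [284.0, 248.0]] hole [284. 209.]
8685 ((424.9747314453125, 343.1635437011719), (70.9651870727539, 70.8128662109375), 68.64295959472656)
```

View pics/w5c.png

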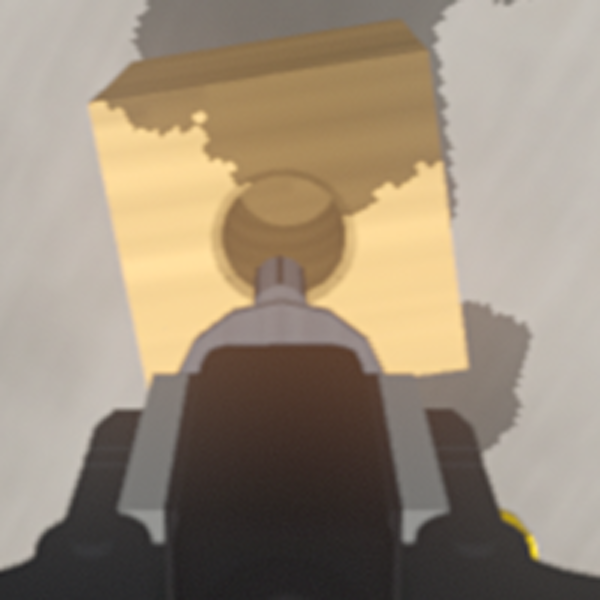

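```bash
python3 -m pendant '[[[0.002,0.0,0.027],0,0.0],[[0,0,0],0,0],[[0,0,0],0,0]]'>/dev/null; python3 -c "
from h import *
hs(.1)"
```

```text
grip [428.9 343.8 135.4] off [4.1 0.6]
ferrule [427.9 344.3 104.4] off [3.1 1.1]
tip [426.2 345.   57.4] off [1.4 1.8]
t 26.30 tip-centred shift to TCP z 0.1 [-0.6 -2.1 25. ] F [-0.1  0.3 -1.5] zax [-34.6  14.4]
handle-centred shift [ 1.6 -2.4 25.1]
```

```bash
python3 -m pendant '[[[0.003,-0.002,0.025],0,0.0],[[0,0,0],0,0],[[0,0,0],0,0]]'>/dev/null; python3 -c "
from h import *
hs(.08)"
```

```text
grip [427.3 345.6 115.3] off [2.5 2.4]
ferrule [426.4 346.2  84.3] off [1.6 3. ]
tip [425.1 347.2  37.3] off [0.3 4. ]
t 26.60 tip-centred shift to TCP z 0.08 [-2.6 -3.6 24.8] F [ 0.4 -0.2 -1.5] zax [-28.6  19.7]
handle-centred shift [-0.7 -3.5 24.9]
```

```bash
python3 -m pendant '[[[-0.001,-0.005,0.012],0,0.0],[[0,0,0],0,0],[[0,0,0],0,0]]'>/dev/null; python3 -c "
from h import *
hs(.08)"
```

```text
grip [426.9 341.5 105.3] off [ 2.1 -1.7]
ferrule [426.1 342.3  74.4] off [ 1.3 -0.9]
tip [425.  343.3  27.4] off [0.2 0.1]
t 26.90 tip-centred shift to TCP z 0.08 [-0.4 -0.3 14.9] F [-0.5  0.  -1.3] zax [-24.9  22.8]
handle-centred shift [ 1.5  0.1 15. ]
```

```bash
python3 -m pendant '[[[0.0015,-0.001,0.010],0,0.0],[[0,0,0],0,0],[[0,0,0],0,0]]'>/dev/null; python3 -c "
from h import *
hs(.08)"
```

```text
grip [425.1 341.8  95. ] off [ 0.3 -1.4]
ferrule [424.3 342.5  64. ] off [-0.5 -0.7]
tip [423.2 343.6  17.1] off [-1.6  0.4]
t 27.20 tip-centred shift to TCP z 0.08 [-1.8  0.5  4.6] F [-0.2 -0.4 -2.5] zax [-24.3  23.3]
handle-centred shift [0.1 0.9 4.6]
```

```bash
python3 -m pendant '[[[0,0.001,0.0045],0,0.0],[[0,0,0],0,0],[[0,0,0],0,0]]'>/dev/null; python3 -c "
from h import *
hs(.0796)"
```

```text
grip [425.7 343.1  90.2] off [ 0.9 -0.1]
ferrule [425.  343.8  59.2] off [0.2 0.6]
tip [423.8 344.9  12.2] off [-1.   1.7]
t 27.50 tip-centred shift to TCP z 0.0796 [-1.7 -1.   0.1] F [-0.1  0.1 -2.3] zax [-24.   23.5]
handle-centred shift [ 0.2 -0.5  0.2]
```

```bash
python3 -m pendant '[[[0,0,0],0,0.028],[[0,0,0],0,0.035],[[0,0,0],0,0.05],[[0,0,0],0,0.05]]' 20; python3 - <<'E'
from h import *
hs(.18)
c=snap('wrist','w6.png'); np.savez('w6.npz',**c)
i=cv2.resize(cv2.imread('pics/w6.png')[130:380,160:410],(600,600),interpolation=cv2.INTER_CUBIC); cv2.imwrite('pics/w6c.png',i)
E
```

```text
time_s: 27.9
eef_pos: [0.4262, 0.3441, 0.0808]
eef_rot: [0.263, 0.965, 0.009, -0.014]
ft_force: [-0.4, -0.0, 0.1]
finger_gap: 0.0503
grip [426.4 343.9  91.2] off [1.6 0.7]
ferrule [425.7 344.6  60.2] off [0.9 1.4]
tip [424.7 345.8  13.3] off [-0.1  2.6]
t 27.90 tip-centred shift to TCP z 0.18 [  1.8  -1.2 -99.2] F [-0.4 -0.   0.1] zax [-22.4  25.3]
handle-centred shift [  3.6  -0.6 -99.1]
```

View pics/w6c.png

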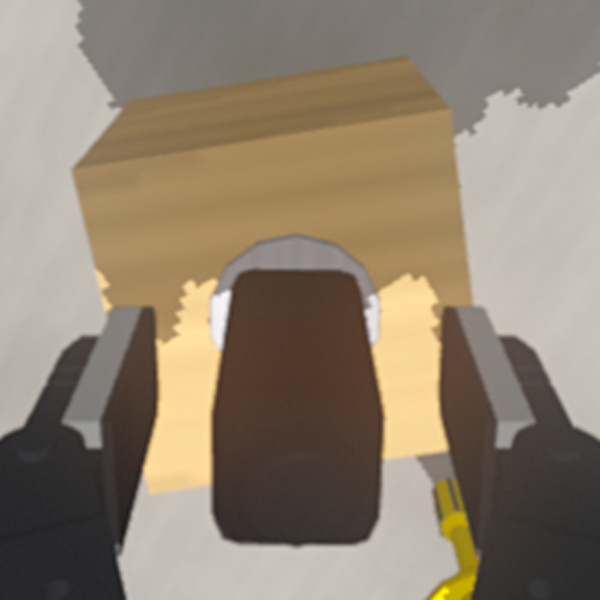

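```bash
python3 -m pendant '[[[0,0,-0.025],0,0.05],[[0,0,-0.025],0,0.05],[[0,0,0],0,0.05]]'>/dev/null; python3 -c "
from h import *
hs(.2)"; python3 -m pendant '[[[0,0,-0.04],0,0.05],[[0,0,-0.03],0,0.05],[[0,0,0],0,0.05],[[0,0,0],0,0.05]]'>/dev/null; python3 - <<'E'
from h import *
hs(.2)
for n in ['wrist','scene','top']:
    c=snap(n,n+'7.png'); X=cloud(c)
    r=np.hypot(X[...,0]-.4248,X[...,1]-.3432)<.022
    m=r&(X[...,2]>.109)&(X[...,2]<.125)
    if m.sum()>20: print(n,m.sum(),X[m].mean(0).round(4),'zmax',np.percentile(X[m][:,2],90).round(4),cv2.minAreaRect((X[m][:,:2]*1000).astype(np.float32)))
    for t in ['tool_grip','holder_mouth','bolt_tin','screw_box_2','tape_measure']:
        for d in viewer.landmark_of(t,n)[:3]:
            if d['score']>.4: print('  ',n,t,round(d['score'],2),w(c,d['xyz']).round(4))
E
```

```text
grip [427.3 342.3 142.2] off [ 2.5 -0.9]
ferrule [426.6 343.  111.2] off [ 1.8 -0.2]
tip [425.5 344.1  64.2] off [0.7 0.9]
t 28.25 tip-centred shift to TCP z 0.2 [  2.3  -0.6 -68.2] F [ 1.1 -0.3  0.7] zax [-23.6  24. ]
handle-centred shift [  4.2  -0.1 -68.1]
grip [427.8 339.9 212.2] off [ 3.  -3.3]
ferrule [427.  340.5 181.2] off [ 2.2 -2.7]
tip [425.8 341.6 134.2] off [ 1.  -1.6]
t 28.65 tip-centred shift to TCP z 0.2 [1.6 0.9 1.9] F [ 0.2  0.6 -0.4] zax [-26.4  21.7]
handle-centred shift [3.5 1.2 1.9]
wrist 1295 [0.4232 0.3447 0.1168] zmax 0.1203 ((424.5318298339844, 344.1440124511719), (23.899005889892578, 23.263967514038086), 58.607540130615234)
   wrist tool_grip 0.96 [0.4257 0.3463 0.0898]
   wrist tool_grip 0.94 [0.519  0.3427 0.0801]
   wrist tool_grip 0.62 [0.3159 0.2896 0.1084]
   scene tool_grip 0.68 [0.5196 0.34   0.0719]
   scene holder_mouth 0.49 [0.4246 0.3407 0.0583]
   scene bolt_tin 0.94 [ 0.5597 -0.2639  0.0035]
   scene screw_box_2 0.61 [ 0.4337 -0.1913 -0.0037]
top 23 [0.4322 0.3395 0.114 ] zmax 0.1162 ((432.2491760253906, 340.2568664550781), (21.462181091308594, 4.6856913566589355), 59.900360107421875)
   top tool_grip 0.75 [0.3229 0.2847 0.1143]
   top tool_grip 0.58 [0.5233 0.3394 0.0772]
   top tool_grip 0.56 [0.4261 0.3425 0.0892]
   top bolt_tin 0.57 [ 0.5581 -0.2601  0.0032]
   top tape_measure 0.79 [ 0.6007  0.2384 -0.0014]
```

View pics/wrist7.png

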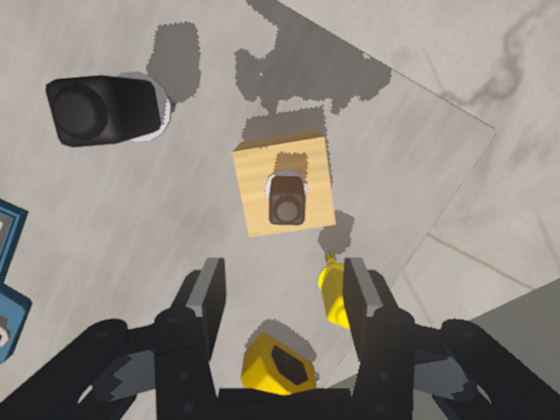

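```bash
python3 -c "
from h import *
st(); print(order.sign_off())"
```

```text
t 29.55 blade [426.4 341.6 143.7] r 464.4 ang 13.6 fix [-107.1  450.1] F [-0.2  0.5 -0.8] Frad 0.5 zax [-25.9  22. ] xyaw 149.6 gap 0.0502
the job is handed in; nothing more can be done
None
```

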